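# Pack the free hasp box and fasten it before going out

## Task

Two identical grey boxes with hasps flank the open drawer, and a glass tumbler stands on one of them. In the box that has nothing on its lid, pack everything that lies in the drawer: swing its hasp off the catch before raising the lid, put all the things inside, then shut the lid fully and swing the hasp back down flat over the catch. Leave the other box shut and fastened with its tumbler, and do not disturb the saucer and the radio on the chest.

Things in the scene. Friction and masses are not known exactly. Their poses are not given: they have to be found in the camera images.
- box_a: one of two identical grey plywood boxes, fixed, 160 (x) by 190 (y) by 90 mm without lid, walls and floor 6 mm, inside 148 by 178 by 84 mm deep. Origin: centre of its underside, 2 mm above the table; z up, its front (hasp, pull tab) faces its -x. Lid 8 mm thick, top 98 mm above the origin. Catch: 7 mm staple standing 15 mm out of the lid at (-38, -42) mm. A tumbler stands on one of the two boxes
- box_a_hasp (a joint): steel hasp of box_a, slotted strap 26 mm wide, 66 mm long, hinge axis along box y through box point (-83, -42, 101) mm. 0: flat on the lid over the catch (on); grows as it swings up and forward off the lid, 1.57 upright, stop at 2.2 rad, leaning out in front of the box (off). Almost free hinge: it falls to whichever side of upright it is on
- box_a_lid (a joint): lid of box_a: 0 shut, grows as the front edge rises, 1.57 upright, stop at 2.0 rad. Hinge axis along box y through box point (80, 0, 90) mm, stiff (about 0.4 N m): the lid stays where it is left. The hasp does not physically hold the lid
- box_a_grip (a point): grip point in the upturned finger plate at the free end of box_a's hasp: plate 26 mm wide along box y, 10 mm thick, 30 mm tall. Hasp on: point at box (-17, -42, 119) mm, 21 mm over the lid's top, 10 mm below the plate's upper edge; turns with the hasp. Pinched along box y the plate pivots between the pads, so the tool can stay upright along the arc
- box_a_tab (a point): grip point in the dark wooden pull tab at the lid's front of box_a: 30 mm wide along box y, 12 mm thick, 41 mm out from the lid's edge. Lid shut: point at box (-108, 42, 93) mm, free air below; turns with the lid. Pinched along box y the tab pivots between the pads, so the tool can stay upright along the arc
- box_b: one of two identical grey plywood boxes, fixed, 160 (x) by 190 (y) by 90 mm without lid, walls and floor 6 mm, inside 148 by 178 by 84 mm deep. Origin: centre of its underside, 2 mm above the table; z up, its front (hasp, pull tab) faces its -x. Lid 8 mm thick, top 98 mm above the origin. Catch: 7 mm staple standing 15 mm out of the lid at (-38, -42) mm. A tumbler stands on one of the two boxes
- box_b_hasp (a joint): steel hasp of box_b, slotted strap 26 mm wide, 66 mm long, hinge axis along box y through box point (-83, -42, 101) mm. 0: flat on the lid over the catch (on); grows as it swings up and forward off the lid, 1.57 upright, stop at 2.2 rad, leaning out in front of the box (off). Almost free hinge: it falls to whichever side of upright it is on
- box_b_lid (a joint): lid of box_b: 0 shut, grows as the front edge rises, 1.57 upright, stop at 2.0 rad. Hinge axis along box y through box point (80, 0, 90) mm, stiff (about 0.4 N m): the lid stays where it is left. The hasp does not physically hold the lid
- box_b_grip (a point): grip point in the upturned finger plate at the free end of box_b's hasp: plate 26 mm wide along box y, 10 mm thick, 30 mm tall. Hasp on: point at box (-17, -42, 119) mm, 21 mm over the lid's top, 10 mm below the plate's upper edge; turns with the hasp. Pinched along box y the plate pivots between the pads, so the tool can stay upright along the arc
- box_b_tab (a point): grip point in the dark wooden pull tab at the lid's front of box_b: 30 mm wide along box y, 12 mm thick, 41 mm out from the lid's edge. Lid shut: point at box (-108, 42, 93) mm, free air below; turns with the lid. Pinched along box y the tab pivots between the pads, so the tool can stay upright along the arc
- padlock: silver padlock lying flat, 85 mm long with its shackle, 48 mm wide body, 22 mm thick; the body spans x -42 to +8 mm from the origin (grip there, across y), the shackle (38 mm wide) points to +x, to 42 mm. Origin: centre of its underside; x along its length, z up. Starts lying flat in the drawer; may be absent.
- lip_balm: plastic lip-balm tube, white with a grey cap at +x, lying down, 75 mm long, 26 mm wide, 22 mm high (flattened, does not roll). Origin: centre of its underside; x along its length, z up. Starts lying flat in the drawer; may be absent.
- comb: purple wide-tooth comb lying flat, 120 mm long, 36 mm wide over spine and teeth, 10 mm thick (grip over spine and tooth tips). Origin: centre of its underside; x along its length, z up. Starts lying flat in the drawer; may be absent.
- power_bank: black phone power bank lying flat, 95 mm long, 56 mm wide, 20 mm thick. Origin: centre of its underside; x along its length, z up. Starts lying flat in the drawer; may be absent.
- chest: teak chest of drawers with the top drawer half open as a tray, fixed. Origin: on the table's level under the centre of the tray; the tray's inside is 300 (x) by 290 (y) mm, its floor 12 mm above the origin, side walls up to 34 mm, front panel (at -x) up to 50 mm; the chest itself begins 152 mm beyond the origin (+x), 900 mm wide, its top 105 mm up.
- tumbler: tall clear glass tumbler, 64 mm across the rim, 115 mm tall, standing upright on the lid of one of the boxes. Origin: centre of its base. Bystander
- saucer: white ceramic saucer, 140 mm across, on the chest's top. Origin: centre of its underside. Bystander
- radio: black pocket radio, 160 mm wide, 45 mm deep, 90 mm tall, upright on the chest's top. Origin: centre of its underside. Bystander

How it is judged:
On the way, in this order (a step that is already met when the one before it is completed fails the run):
1. the hasp of the box without the tumbler is swung off, its lid still shut (((horizontal distance between tumbler and box_b below 0.1 m and value of joint box_a_hasp above 1.8 rad and value of joint box_a_lid below 0.1 rad) or (horizontal distance between tumbler and box_a below 0.1 m and value of joint box_b_hasp above 1.8 rad and value of joint box_b_lid below 0.1 rad))), for 0.2 s.
2. that box's lid is raised (((horizontal distance between tumbler and box_b below 0.1 m and value of joint box_a_lid above 1.1 rad) or (horizontal distance between tumbler and box_a below 0.1 m and value of joint box_b_lid above 1.1 rad))), for 0.2 s.
3. every thing from the drawer is inside that box (((horizontal distance between tumbler and box_b below 0.1 m and (x of padlock in the frame of box_a between -0.074 and 0.074 m and y of padlock in the frame of box_a between -0.089 and 0.089 m and z of padlock in the frame of box_a between 0 and 0.086 m) and (x of lip_balm in the frame of box_a between -0.074 and 0.074 m and y of lip_balm in the frame of box_a between -0.089 and 0.089 m and z of lip_balm in the frame of box_a between 0 and 0.086 m) and (x of comb in the frame of box_a between -0.074 and 0.074 m and y of comb in the frame of box_a between -0.089 and 0.089 m and z of comb in the frame of box_a between 0 and 0.086 m) and (x of power_bank in the frame of box_a between -0.074 and 0.074 m and y of power_bank in the frame of box_a between -0.089 and 0.089 m and z of power_bank in the frame of box_a between 0 and 0.086 m)) or (horizontal distance between tumbler and box_a below 0.1 m and (x of padlock in the frame of box_b between -0.074 and 0.074 m and y of padlock in the frame of box_b between -0.089 and 0.089 m and z of padlock in the frame of box_b between 0 and 0.086 m) and (x of lip_balm in the frame of box_b between -0.074 and 0.074 m and y of lip_balm in the frame of box_b between -0.089 and 0.089 m and z of lip_balm in the frame of box_b between 0 and 0.086 m) and (x of comb in the frame of box_b between -0.074 and 0.074 m and y of comb in the frame of box_b between -0.089 and 0.089 m and z of comb in the frame of box_b between 0 and 0.086 m) and (x of power_bank in the frame of box_b between -0.074 and 0.074 m and y of power_bank in the frame of box_b between -0.089 and 0.089 m and z of power_bank in the frame of box_b between 0 and 0.086 m)))), for 0.2 s.
4. its lid is shut with the things inside, the hasp still off (((horizontal distance between tumbler and box_b below 0.1 m and value of joint box_a_lid below 0.06 rad and value of joint box_a_hasp above 0.8 rad and (x of padlock in the frame of box_a between -0.074 and 0.074 m and y of padlock in the frame of box_a between -0.089 and 0.089 m and z of padlock in the frame of box_a between 0 and 0.086 m) and (x of lip_balm in the frame of box_a between -0.074 and 0.074 m and y of lip_balm in the frame of box_a between -0.089 and 0.089 m and z of lip_balm in the frame of box_a between 0 and 0.086 m) and (x of comb in the frame of box_a between -0.074 and 0.074 m and y of comb in the frame of box_a between -0.089 and 0.089 m and z of comb in the frame of box_a between 0 and 0.086 m) and (x of power_bank in the frame of box_a between -0.074 and 0.074 m and y of power_bank in the frame of box_a between -0.089 and 0.089 m and z of power_bank in the frame of box_a between 0 and 0.086 m)) or (horizontal distance between tumbler and box_a below 0.1 m and value of joint box_b_lid below 0.06 rad and value of joint box_b_hasp above 0.8 rad and (x of padlock in the frame of box_b between -0.074 and 0.074 m and y of padlock in the frame of box_b between -0.089 and 0.089 m and z of padlock in the frame of box_b between 0 and 0.086 m) and (x of lip_balm in the frame of box_b between -0.074 and 0.074 m and y of lip_balm in the frame of box_b between -0.089 and 0.089 m and z of lip_balm in the frame of box_b between 0 and 0.086 m) and (x of comb in the frame of box_b between -0.074 and 0.074 m and y of comb in the frame of box_b between -0.089 and 0.089 m and z of comb in the frame of box_b between 0 and 0.086 m) and (x of power_bank in the frame of box_b between -0.074 and 0.074 m and y of power_bank in the frame of box_b between -0.089 and 0.089 m and z of power_bank in the frame of box_b between 0 and 0.086 m)))), for 0.2 s.
5. its hasp is swung over the catch (((horizontal distance between tumbler and box_b below 0.1 m and value of joint box_a_hasp below 0.12 rad and value of joint box_a_lid below 0.06 rad) or (horizontal distance between tumbler and box_a below 0.1 m and value of joint box_b_hasp below 0.12 rad and value of joint box_b_lid below 0.06 rad))), for 0.2 s.
At the end, for the whole second after the job is handed in: All things from the drawer are inside the box without the tumbler, its lid is shut (within 0.06 rad) and its hasp lies flat over the catch (within 0.12 rad); the other box is shut with its hasp on and the tumbler upright on it, not moved by 30 mm (((horizontal distance between tumbler and box_b below 0.1 m and value of joint each of box_a_lid, box_b_lid below 0.06 rad and value of joint each of box_a_hasp, box_b_hasp below 0.12 rad and (x of padlock in the frame of box_a between -0.074 and 0.074 m and y of padlock in the frame of box_a between -0.089 and 0.089 m and z of padlock in the frame of box_a between 0 and 0.086 m) and (x of lip_balm in the frame of box_a between -0.074 and 0.074 m and y of lip_balm in the frame of box_a between -0.089 and 0.089 m and z of lip_balm in the frame of box_a between 0 and 0.086 m) and (x of comb in the frame of box_a between -0.074 and 0.074 m and y of comb in the frame of box_a between -0.089 and 0.089 m and z of comb in the frame of box_a between 0 and 0.086 m) and (x of power_bank in the frame of box_a between -0.074 and 0.074 m and y of power_bank in the frame of box_a between -0.089 and 0.089 m and z of power_bank in the frame of box_a between 0 and 0.086 m)) or (horizontal distance between tumbler and box_a below 0.1 m and value of joint each of box_b_lid, box_a_lid below 0.06 rad and value of joint each of box_b_hasp, box_a_hasp below 0.12 rad and (x of padlock in the frame of box_b between -0.074 and 0.074 m and y of padlock in the frame of box_b between -0.089 and 0.089 m and z of padlock in the frame of box_b between 0 and 0.086 m) and (x of lip_balm in the frame of box_b between -0.074 and 0.074 m and y of lip_balm in the frame of box_b between -0.089 and 0.089 m and z of lip_balm in the frame of box_b between 0 and 0.086 m) and (x of comb in the frame of box_b between -0.074 and 0.074 m and y of comb in the frame of box_b between -0.089 and 0.089 m and z of comb in the frame of box_b between 0 and 0.086 m) and (x of power_bank in the frame of box_b between -0.074 and 0.074 m and y of power_bank in the frame of box_b between -0.089 and 0.089 m and z of power_bank in the frame of box_b between 0 and 0.086 m))) and angle between tumbler's own z axis and vertical below 0.15 rad and distance of tumbler from where it was at the start of the episode below 0.03 m and linear speed of tumbler below 0.02 m/s); the robot touches nothing.
It fails at once if the tumbler is moved by over 30 mm or tipped (distance of tumbler from where it was at the start of the episode above 0.03 m or angle between tumbler's own z axis and vertical above 0.35 rad).
It fails at once if the hasp or lid of the box under the tumbler is opened ((horizontal distance between tumbler and box_b below 0.1 m and (value of joint box_b_hasp above 0.35 rad or value of joint box_b_lid above 0.1 rad)) or (horizontal distance between tumbler and box_a below 0.1 m and (value of joint box_a_hasp above 0.35 rad or value of joint box_a_lid above 0.1 rad))).
It fails at once if a lid is raised while its hasp is on ((value of joint box_a_lid above 0.15 rad and value of joint box_a_hasp below 0.8 rad) or (value of joint box_b_lid above 0.15 rad and value of joint box_b_hasp below 0.8 rad)).
It fails at once if the saucer or radio on the chest is pushed by over 30 mm (distance of any of saucer, radio from where it was at the start of the episode above 0.03 m).
Of padlock, lip_balm, comb, power_bank only 2 to 4 are there at a start; the rules pass over those that are not, and their reading is None.
At some moment in a run one of padlock, lip_balm, comb, power_bank may be knocked a few centimetres aside while the robot is not near it.
Once in a run the grip may slacken for a moment while it holds something.
It also fails if it takes over 210 s, if anything falls off the work surface, if the arm or the gripper's body presses on something with over 40 N, if the wrist force passes 120 N, or if a joint passes its speed limit or range.

## Robot

A 6-joint arm with a two-finger parallel gripper is mounted at the origin on the work surface. World frame = base frame: x ahead of the robot, y to its left, z up, the work surface at z = 0. Lengths are in m, angles in rad, forces in N, time in s.
With the tool pointing down it reaches from about 0.35 to 0.775 m from the base axis. Payload 7.3 kg.
Tool frame: the origin (TCP) lies at the very end of the fingers, on their centre line; the grasp point (between the pads) lies 19 mm behind it; z points along the fingers, y is the line along which they close (so a half turn about z gives the same grasp; the last joint's range is limited). The gripper opens to 92 mm and grips with 3 to 60 N. Pads are 19 mm wide; open, the fingers measure 130 mm over their backs; the gripper's body (75 mm by 190 mm) begins 47 mm behind the grasp point.
Start: joints at [1.161, 0.342, 1.524, -0, 1.275, -0.146], TCP at [0.137, 0.507, 0.227] pointing down, gripper open.
Joint ranges: [-2.53, 2.53], [-0.77, 2.02], [0.04, 2.7], [-1, 4.14], [0.28, 2.66], [-3.11, 3.11]. Speed limits (rad/s): [2.57, 2.57, 3.14, 3.14, 3.14, 3.14].

## Interface

Orientations are given as a unit quaternion [x, y, z, w].
In Python, from rig import telemetry, optics, ticket gives the robot as it stands.
- The arm moves only by the tool jog_arm, never from a script. Its argument "motion" is a list of rows, each an object of numbers: "ax", "ay", "az": the turn, a rotation vector about the world's x, y, z in rad; "x", "y", "z": the shift along the world's x, y, z in m; "hand": the closure, from 0 (fully open) to 1 (shut). A call has 1 to 20 rows; each row is the pose to reach, as a shift and turn from the pose commanded when the call began; what a row does not reach only later rows make up. A row lasts 1/8 s, in which the tool goes at most 62.5 mm and 10.7 degrees, less where a joint would pass 70% of its speed; a pose out of reach is approached as far as the arm can. A call with a gripper value outside its range is refused whole. The fingers move at their own pace and stop on an object; the grip force is fixed at half the most. Time passes only in rows, so rows that repeat a pose let the fingers close. It gives the time, the measured TCP pose, the force, the opening and the grip force at its end, in the units of the state.
- telemetry.read_state(): the state, without advancing time (a new reading comes with each control period).
- optics.snapshot(name): name is "side" or "top"; returns a dict with "pixels" (384x512x3 uint8, red, green, blue), "fx", "fy", "cx", "cy" (pixels), "dist" ([k1, k2, p1, p2, k3] as OpenCV has them; the pictures are not rectified), "cam_to_world" (4x4, takes a point from camera to world coordinates). Camera axes: x right, y down, z forward; pixel columns grow to the right and rows downward; lengths in m; the calibration is good to about 2 mm. A picture is of the moment at which its call begins. There is no depth.
- ticket.finish_job(): hands the job in; it is judged then, once.
The state is a dict: "time": time; "joints": joint angles; "dq": joint speeds; "joint_torque": joint torques, N m; "position": TCP position; "orientation": TCP orientation; "contact_force": force on the tool from outside, world axes, zero at the start; "moment": the same for the moment, N m; "grip_width": finger opening in m; "gripper_force": force on a finger pad.
Only numpy, scipy, OpenCV 4.12 (cv2) and the standard library are available. Lean on these libraries where they do the work, as an engineer would, in place of code of your own. Each camera call takes 0.05 s, during which the arm holds its last target. There are 200 camera calls.

## Working session

There is one attempt and no reset: what is moved stays moved. The work goes in short steps, Python scripts to look and compute and a tool call to move; the robot and the scene stay as the last step left them, time stands still between calls to the robot, and variables do not carry over. Pictures are saved under pics/ and viewed, at most 14 in all, crops included, and the job is handed in when it is done.

Besides the shell and the picture viewer there is one more tool, called after ">>>" as name(argument=value, ...), one argument or row to a line, values as JSON. jog_arm: Moves the arm, as the interface text tells. Its arguments: {"type":"object","properties":{"motion":{"type":"array"}},"required":["motion"]}

```bash
ls; mkdir -p pics; cat > h.py <<'E'
import numpy as np, cv2, json
from rig import telemetry, optics, ticket
def snap(name,fn):
    s=optics.snapshot(name); cv2.imwrite(f'pics/{fn}.png',s['pixels'][:,:,::-1])
    np.savez(f'pics/{fn}.npz',**{k:np.array(v) for k,v in s.items()}); return s
def ray(fn,u,v):
    s=np.load(f'pics/{fn}.npz'); K=np.array([[s['fx'],0,s['cx']],[0,s['fy'],s['cy']],[0,0,1.]])
    p=cv2.undistortPoints(np.array([[[u,v]]],float),K,s['dist'])[0,0]
    T=s['cam_to_world']; d=T[:3,:3]@np.array([p[0],p[1],1]); return T[:3,3],d/np.linalg.norm(d)
def onz(fn,u,v,z):
    o,d=ray(fn,u,v); return o+d*(z-o[2])/d[2]
def tri(*obs):
    A=np.zeros((3,3));b=np.zeros(3);R=[ray(*o) for o in obs]
    for o,d in R: P=np.eye(3)-np.outer(d,d);A+=P;b+=P@o
    x=np.linalg.solve(A,b); return x,[np.linalg.norm((np.eye(3)-np.outer(d,d))@(x-o)) for o,d in R]
def proj(fn,X):
    s=np.load(f'pics/{fn}.npz'); K=np.array([[s['fx'],0,s['cx']],[0,s['fy'],s['cy']],[0,0,1.]])
    W=np.linalg.inv(s['cam_to_world']); return cv2.projectPoints(np.atleast_2d(X).astype(float),cv2.Rodrigues(W[:3,:3])[0],W[:3,3],K,s['dist'])[0][:,0]
def big(fn,out,x0,y0,w,h,k):
    im=cv2.imread(f'pics/{fn}.png')[y0:y0+h,x0:x0+w]; cv2.imwrite(f'pics/{out}.png',cv2.resize(im,None,fx=k,fy=k,interpolation=cv2.INTER_CUBIC))
E
python3 - <<'E'
from h import *
for n in('side','top'):
    s=snap(n,n+'0'); print(n,s['fx'],s['cam_to_world'].round(3).tolist() if hasattr(s['cam_to_world'],'round') else s['cam_to_world'])
a=cv2.imread('pics/side0.png');b=cv2.imread('pics/top0.png')
cv2.imwrite('pics/both.png',cv2.resize(np.vstack([a,b]),(400*1,600)))
big('top0','top0b',0,0,512,384,1.56);big('side0','side0b',0,0,512,384,1.56)
print(telemetry.read_state())
E
```

```text
pics
side 382.12883957034256 [[0.946, -0.227, 0.231, 0.405], [-0.324, -0.636, 0.701, -0.613], [-0.012, -0.737, -0.675, 0.704], [0.0, 0.0, 0.0, 1.0]]
top 434.4868860158873 [[0.09, -0.975, 0.203, 0.395], [-0.996, -0.088, 0.017, 0.0], [0.001, -0.204, -0.979, 1.129], [0.0, 0.0, 0.0, 1.0]]
{'time': 0.1, 'joints': array([ 1.16100389e+00,  3.42650877e-01,  1.52488148e+00, -1.17511915e-05,
        1.27538052e+00, -1.45967360e-01]), 'dq': array([ 4.67244760e-04, -1.52595812e-03, -3.00263604e-03, -1.56016693e-03,
        2.29338460e-04, -3.34420316e-07]), 'joint_torque': array([ 1.73523000e-03, -4.32008457e+01, -2.44695908e+01,  7.19863339e-02,
        5.25017094e-02, -7.74658929e-05]), 'position': array([0.13673587, 0.50652972, 0.22612954]), 'orientation': array([ 1.31528576e-01,  9.91312160e-01, -6.36332871e-04, -1.75676387e-04]), 'contact_force': array([ 1.11729247, -0.28614323, -0.09950426]), 'moment': array([-0.07343574,  0.01560462, -0.00311894]), 'gripper_force': 0.0, 'grip_width': 0.09181861721473383}
```

View pics/top0b.png

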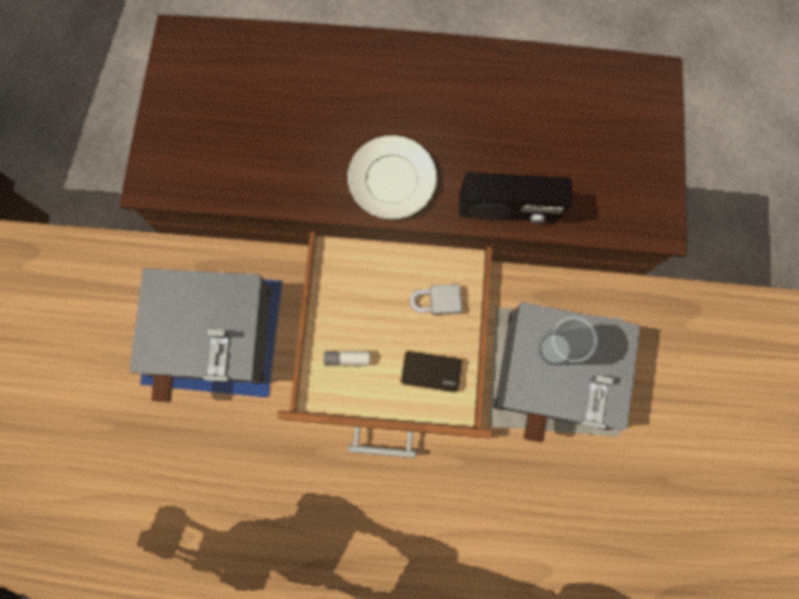

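View pics/side0b.png

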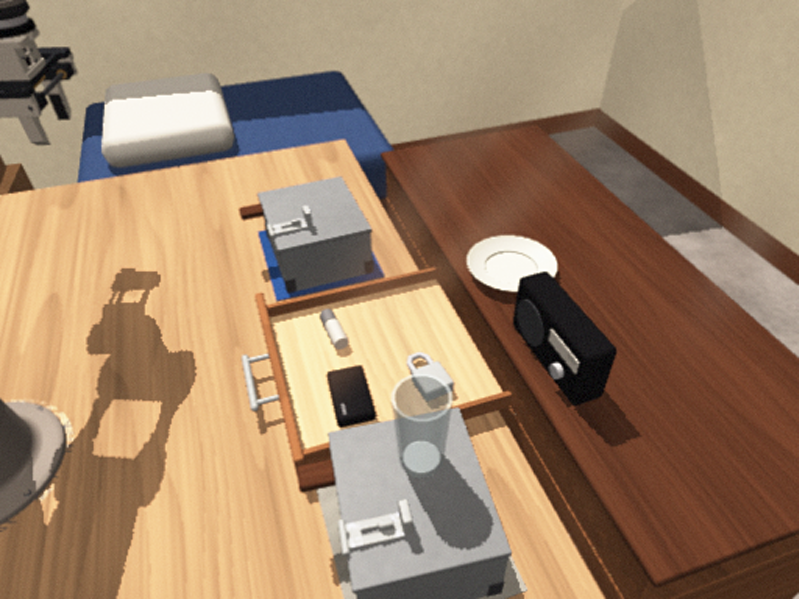

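```bash
python3 - <<'E'
from h import *
def c(f,x,y): 
    im=cv2.imread(f'pics/{f}.png')[y:y+93,x:x+125]; return cv2.resize(im,(400,298),interpolation=cv2.INTER_CUBIC)
cv2.imwrite('pics/m1.png',np.vstack([np.hstack([c('top0',78,168),c('side0',145,105)]),np.hstack([c('top0',200,170),c('side0',195,190)])]))
E
```

```text
(no output)
```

View pics/m1.png

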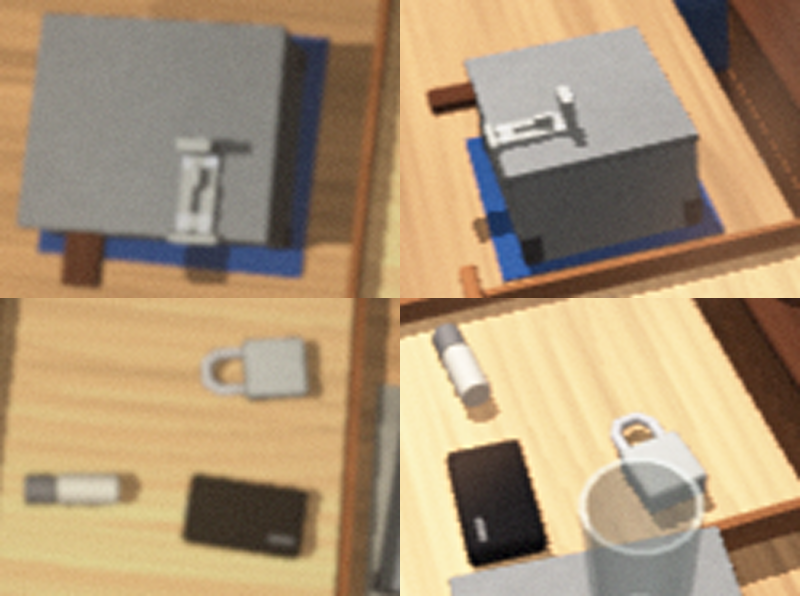

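```bash
cat > fit.py <<'E'
from h import *
from scipy.optimize import least_squares
g=lambda f,x0,y0,px,py:(f,x0+(px+.5)/3.2-.5,y0+(py+.5)/3.2-.5)
tb=lambda x,y:g('top0',78,168,x,y); sb=lambda x,y:g('side0',145,105,x-400,y)
td=lambda x,y:g('top0',200,170,x,y-298); sd=lambda x,y:g('side0',195,190,x-400,y-298)
if __name__=='__main__':
    C=[(tb(44,14),sb(636,28)),(tb(283,26),sb(697,135)),(tb(268,243),sb(507,180)),(tb(19,227),sb(465,62))]
    M=[(.08,.095),(.08,-.095),(-.08,-.095),(-.08,.095)]
    for p in C: x,e=tri(*p);print(x.round(4),np.round(e,4))
    def r(q):
        c,s=np.cos(q[2]),np.sin(q[2]);o=[]
        for m,p in zip(M,C):
            X=[q[0]+c*m[0]-s*m[1],q[1]+s*m[0]+c*m[1],q[3]]
            for ob in p:o+=list(proj(ob[0],X)[0]-ob[1:])
        return np.array(o)
    s=least_squares(r,[.6,.3,0,.1]);print('box',s.x,s.fun.round(1))
    print('plate',tri(tb(193,143),sb(566,92))[0],'tabend',tri(tb(82,286),sb(430,97))[0])
    print('balm',tri(td(25,489),sd(443,330)),tri(td(121,489),sd(480,398)))
    P=[tri(a,b) for a,b in zip([td(193,475),td(308,488),td(300,554),td(185,540)],[sd(450,455),sd(519,440),sd(546,551),sd(475,564)])]
    for p,e in P: print('pb',p,e)
    print('lock tip',tri(td(202,370),sd(620,418)), 'cornerback-shackleside',tri(td(246,341),sd(683,432)),tri(td(248,399),sd(626,470)))
    for q in [(246,341),(304,339),(309,395),(248,399)]: print(onz(*td(*q),.034))
    for q in [(193,475),(308,488),(300,554),(185,540)]: print(onz(*td(*q),.032))
    for q in [(25,477),(25,501),(120,478),(120,501)]: print(onz(*td(*q),.030))
E
python3 fit.py
```

```text
[0.6142 0.4089 0.0954] [0.0001 0.0001]
[0.6204 0.2208 0.0951] [0.001 0.001]
[0.4553 0.2107 0.0966] [0.0004 0.0004]
[0.4494 0.4011 0.0971] [0.0004 0.0004]
box [0.53444047 0.3097268  0.03649148 0.09714335] [ 0.1  1.2 -1.  -0.1  0.9  1.3 -0.3  0.1 -0.4 -1.   1.  -0.6 -0.1 -0.9
  0.4 -0.2]
plate [0.52045651 0.26782113 0.13144383] tabend [0.41089593 0.344176   0.10312893]
balm (array([0.50561684, 0.11181069, 0.02973002]), [np.float64(0.0009308878447334918), np.float64(0.0009308878447334767)]) (array([0.51475978, 0.03616754, 0.02158139]), [np.float64(0.00039116223095720385), np.float64(0.0003911622309572923)])
pb [ 0.50385222 -0.02018625  0.03386851] [np.float64(0.02517992036936551), np.float64(0.02517992036936543)]
pb [ 0.51482996 -0.10236214  0.12107438] [np.float64(0.0016115048504945512), np.float64(0.0016115048504946456)]
pb [ 0.49901913 -0.1134365   0.01660023] [np.float64(0.023293370108909615), np.float64(0.023293370108909563)]
pb [ 0.48691185 -0.02026621 -0.10437267] [np.float64(0.001088577284368091), np.float64(0.001088577284368057)]
lock tip (array([ 0.61312019, -0.01978152,  0.0221425 ]), [np.float64(0.003431458458901752), np.float64(0.003431458458901777)]) cornerback-shackleside (array([ 0.64474646, -0.05398158,  0.0280384 ]), [np.float64(0.002198833329600038), np.float64(0.0021988333296000416)]) (array([ 0.59922763, -0.05996373,  0.01013171]), [np.float64(0.0009114525107009181), np.float64(0.0009114525107008347)])
[ 0.6411758  -0.05334211  0.034     ]
[ 0.64705475 -0.09992995  0.034     ]
[ 0.60157823 -0.10705074  0.034     ]
[ 0.59396649 -0.05856442  0.034     ]
[ 0.52944781 -0.01992475  0.032     ]
[ 0.52719715 -0.11158605  0.032     ]
[ 0.47470759 -0.10895897  0.032     ]
[ 0.47770241 -0.01801113  0.032     ]
[0.516035   0.11276796 0.03      ]
[0.49704113 0.1107332  0.03      ]
[0.52210705 0.03753074 0.03      ]
[0.50390073 0.03580967 0.03      ]
```

>>> jog_arm(
  motion=[
    {"x": 0.06,"y": -0.03,"z": 0,"az": 0.1},
    {"x": 0.11,"y": -0.06,"z": 0,"az": 0.2},
    {"x": 0.16,"y": -0.1,"z": 0,"az": 0.3},
    {"x": 0.382,"y": -0.24,"z": -0.027,"az": 0.3},
    {"x": 0.382,"y": -0.24,"z": -0.027,"az": 0.3},
    {"x": 0.382,"y": -0.24,"z": -0.027,"az": 0.3},
    {"x": 0.382,"y": -0.24,"z": -0.027,"az": 0.3},
    {"x": 0.382,"y": -0.24,"z": -0.027,"az": 0.3},
    {"x": 0.382,"y": -0.24,"z": -0.027,"az": 0.3},
    {"x": 0.382,"y": -0.24,"z": -0.027,"az": 0.3},
  ],
)

```text
invalid input
```

>>> jog_arm(
  motion=[
    {"x": 0.06,"y": -0.03,"z": 0.0,"ax": 0.0,"ay": 0.0,"az": 0.1,"hand": 0.0},
    {"x": 0.11,"y": -0.06,"z": 0.0,"ax": 0.0,"ay": 0.0,"az": 0.2,"hand": 0.0},
    {"x": 0.16,"y": -0.1,"z": 0.0,"ax": 0.0,"ay": 0.0,"az": 0.3,"hand": 0.0},
    {"x": 0.382,"y": -0.24,"z": -0.027,"ax": 0.0,"ay": 0.0,"az": 0.3,"hand": 0.0},
    {"x": 0.382,"y": -0.24,"z": -0.027,"ax": 0.0,"ay": 0.0,"az": 0.3,"hand": 0.0},
    {"x": 0.382,"y": -0.24,"z": -0.027,"ax": 0.0,"ay": 0.0,"az": 0.3,"hand": 0.0},
    {"x": 0.382,"y": -0.24,"z": -0.027,"ax": 0.0,"ay": 0.0,"az": 0.3,"hand": 0.0},
    {"x": 0.382,"y": -0.24,"z": -0.027,"ax": 0.0,"ay": 0.0,"az": 0.3,"hand": 0.0},
    {"x": 0.382,"y": -0.24,"z": -0.027,"ax": 0.0,"ay": 0.0,"az": 0.3,"hand": 0.0},
    {"x": 0.382,"y": -0.24,"z": -0.027,"ax": 0.0,"ay": 0.0,"az": 0.3,"hand": 0.0},
  ],
)

```text
time: 1.35
position: [0.5175, 0.268, 0.1999]
orientation: [-0.019, 1.0, 0.0, -0.0]
contact_force: [-0.7, -0.6, 0.7]
grip_width: 0.0918
gripper_force: 0.0
```

>>> jog_arm(
  motion=[
    {"x": 0.001,"y": -0.001,"z": -0.04,"ax": 0.0,"ay": 0.0,"az": 0.0,"hand": 0.0},
    {"x": 0.001,"y": -0.001,"z": -0.07,"ax": 0.0,"ay": 0.0,"az": 0.0,"hand": 0.0},
    {"x": 0.001,"y": -0.001,"z": -0.094,"ax": 0.0,"ay": 0.0,"az": 0.0,"hand": 0.0},
    {"x": 0.001,"y": -0.001,"z": -0.094,"ax": 0.0,"ay": 0.0,"az": 0.0,"hand": 0.0},
    {"x": 0.001,"y": -0.001,"z": -0.094,"ax": 0.0,"ay": 0.0,"az": 0.0,"hand": 0.0},
  ],
)

```text
time: 1.98
position: [0.5199, 0.2669, 0.1072]
orientation: [-0.019, 1.0, 0.0, 0.001]
contact_force: [0.1, 0.6, -0.2]
grip_width: 0.0917
gripper_force: 0.0
```

>>> jog_arm(
  motion=[
    {"x": 0.0,"y": 0.0,"z": 0.0,"ax": 0.0,"ay": 0.0,"az": 0.0,"hand": 1.0},
    {"x": 0.0,"y": 0.0,"z": 0.0,"ax": 0.0,"ay": 0.0,"az": 0.0,"hand": 1.0},
    {"x": 0.0,"y": 0.0,"z": 0.0,"ax": 0.0,"ay": 0.0,"az": 0.0,"hand": 1.0},
    {"x": 0.0,"y": 0.0,"z": 0.0,"ax": 0.0,"ay": 0.0,"az": 0.0,"hand": 1.0},
    {"x": 0.0,"y": 0.0,"z": 0.0,"ax": 0.0,"ay": 0.0,"az": 0.0,"hand": 1.0},
    {"x": 0.0,"y": 0.0,"z": 0.0,"ax": 0.0,"ay": 0.0,"az": 0.0,"hand": 1.0},
  ],
)

```text
time: 2.72
position: [0.5199, 0.2658, 0.1057]
orientation: [-0.018, 1.0, 0.0, -0.0]
contact_force: [-0.4, 0.9, 0.3]
grip_width: 0.0364
gripper_force: 0.0
```

```bash
python3 - <<'E'
import numpy as np
# grip vector from hinge (66,18+~4 since pinched 4 mm higher) rotating up; displacement in world with yaw .0365
v=np.array([66,22.])
for th in np.arange(.2,2.01,.15):
    c,s=np.cos(th),np.sin(th);p=np.array([c*v[0]-s*v[1],s*v[0]+c*v[1]])-v
    print(round(th,2),(p[0]*.9993/1e3).round(4),(p[0]*.0365/1e3).round(4),(p[1]/1e3).round(4))
E
```

```text
0.2 -0.0057 -0.0002 0.0127
0.35 -0.0115 -0.0004 0.0213
0.5 -0.0186 -0.0007 0.0289
0.65 -0.0268 -0.001 0.0355
0.8 -0.0358 -0.0013 0.0407
0.95 -0.0455 -0.0017 0.0445
1.1 -0.0556 -0.002 0.0468
1.25 -0.066 -0.0024 0.0476
1.4 -0.0764 -0.0028 0.0468
1.55 -0.0866 -0.0032 0.0444
1.7 -0.0963 -0.0035 0.0406
1.85 -0.1053 -0.0038 0.0354
2.0 -0.1134 -0.0041 0.0289
```

>>> jog_arm(
  motion=[
    {"x": 0.0,"y": 0.0,"z": 0.0,"ax": 0.0,"ay": 0.0,"az": 0.0,"hand": 1.0},
    {"x": 0.0,"y": 0.0,"z": 0.0,"ax": 0.0,"ay": 0.0,"az": 0.0,"hand": 1.0},
    {"x": 0.0,"y": 0.0,"z": 0.0,"ax": 0.0,"ay": 0.0,"az": 0.0,"hand": 1.0},
    {"x": 0.0,"y": 0.0,"z": 0.0,"ax": 0.0,"ay": 0.0,"az": 0.0,"hand": 1.0},
  ],
)

```text
time: 3.22
position: [0.5198, 0.2676, 0.1059]
orientation: [-0.018, 1.0, 0.001, 0.0]
contact_force: [-0.5, 7.2, -0.7]
grip_width: 0.0256
gripper_force: 30.0
```

>>> jog_arm(
  motion=[
    {"x": -0.006,"y": 0.0,"z": 0.013,"ax": 0.0,"ay": 0.0,"az": 0.0,"hand": 1.0},
    {"x": -0.0115,"y": 0.0,"z": 0.021,"ax": 0.0,"ay": 0.0,"az": 0.0,"hand": 1.0},
    {"x": -0.0186,"y": 0.0,"z": 0.029,"ax": 0.0,"ay": 0.0,"az": 0.0,"hand": 1.0},
    {"x": -0.0268,"y": 0.0,"z": 0.0355,"ax": 0.0,"ay": 0.0,"az": 0.0,"hand": 1.0},
    {"x": -0.0358,"y": -0.001,"z": 0.0407,"ax": 0.0,"ay": 0.0,"az": 0.0,"hand": 1.0},
    {"x": -0.0455,"y": -0.001,"z": 0.0445,"ax": 0.0,"ay": 0.0,"az": 0.0,"hand": 1.0},
    {"x": -0.0556,"y": -0.001,"z": 0.0468,"ax": 0.0,"ay": 0.0,"az": 0.0,"hand": 1.0},
    {"x": -0.066,"y": -0.002,"z": 0.0476,"ax": 0.0,"ay": 0.0,"az": 0.0,"hand": 1.0},
    {"x": -0.0764,"y": -0.002,"z": 0.0468,"ax": 0.0,"ay": 0.0,"az": 0.0,"hand": 1.0},
    {"x": -0.0866,"y": -0.003,"z": 0.0444,"ax": 0.0,"ay": 0.0,"az": 0.0,"hand": 1.0},
    {"x": -0.0963,"y": -0.003,"z": 0.0406,"ax": 0.0,"ay": 0.0,"az": 0.0,"hand": 1.0},
    {"x": -0.1053,"y": -0.003,"z": 0.0354,"ax": 0.0,"ay": 0.0,"az": 0.0,"hand": 1.0},
    {"x": -0.1134,"y": -0.003,"z": 0.029,"ax": 0.0,"ay": 0.0,"az": 0.0,"hand": 1.0},
    {"x": -0.1134,"y": -0.003,"z": 0.029,"ax": 0.0,"ay": 0.0,"az": 0.0,"hand": 1.0},
  ],
)

```text
time: 4.97
position: [0.4054, 0.2638, 0.1355]
orientation: [-0.018, 1.0, 0.001, -0.0]
contact_force: [-5.5, 4.6, 9.6]
grip_width: 0.0254
gripper_force: 30.0
```

>>> jog_arm(
  motion=[
    {"x": 0.0,"y": 0.0,"z": 0.0,"ax": 0.0,"ay": 0.0,"az": 0.0,"hand": 0.0},
    {"x": 0.0,"y": 0.0,"z": 0.0,"ax": 0.0,"ay": 0.0,"az": 0.0,"hand": 0.0},
    {"x": 0.0,"y": 0.0,"z": 0.0,"ax": 0.0,"ay": 0.0,"az": 0.0,"hand": 0.0},
    {"x": 0.0,"y": 0.0,"z": 0.0,"ax": 0.0,"ay": 0.0,"az": 0.0,"hand": 0.0},
    {"x": 0.0,"y": 0.0,"z": 0.05,"ax": 0.0,"ay": 0.0,"az": 0.0,"hand": 0.0},
    {"x": 0.0,"y": 0.0,"z": 0.1,"ax": 0.0,"ay": 0.0,"az": 0.0,"hand": 0.0},
    {"x": 0.0,"y": 0.05,"z": 0.1,"ax": 0.0,"ay": 0.0,"az": 0.0,"hand": 0.0},
    {"x": 0.0184,"y": 0.084,"z": 0.1,"ax": 0.0,"ay": 0.0,"az": 0.0,"hand": 0.0},
    {"x": 0.0184,"y": 0.084,"z": 0.1,"ax": 0.0,"ay": 0.0,"az": 0.0,"hand": 0.0},
  ],
)

```text
time: 6.1
position: [0.4253, 0.3484, 0.2341]
orientation: [-0.019, 1.0, 0.0, -0.0]
contact_force: [-0.7, 0.6, 0.2]
grip_width: 0.0921
gripper_force: 0.0
```

```bash
python3 - <<'E'
from h import *
snap('side','s1');snap('top','t1')
def c(f,x,y,w,h): return cv2.resize(cv2.imread(f'pics/{f}.png')[y:y+h,x:x+w],(400,400),interpolation=cv2.INTER_CUBIC)
cv2.imwrite('pics/m2.png',np.hstack([c('s1',100,50,150,150),c('t1',60,150,150,150)]))
E
```

```text
(no output)
```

View pics/m2.png

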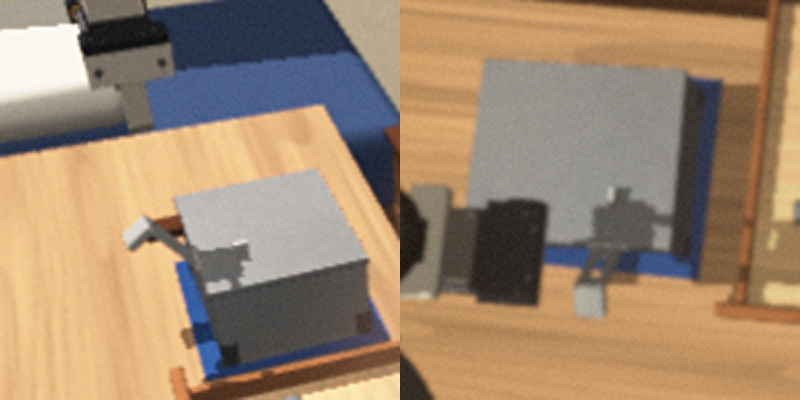

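```bash
python3 - <<'E'
from h import *
k=150/400
for z in(.25,.3,.33):
  for u,v in((545,200),(545,302),(477,200),(477,302)): print(z,onz('t1',60+(u-400)*k,150+v*k,z).round(3))
print('hasp',[onz('t1',60+(u-400)*k,150+v*k,.14).round(3) for u,v in((575,285),(605,285),(576,312),(590,250))])
print(tri(('t1',60+190*k,150+313*k),('s1',100+128*k,50+240*k)))
E
```

```text
0.25 [0.475 0.281 0.25 ]
0.25 [0.398 0.27  0.25 ]
0.25 [0.47  0.335 0.25 ]
0.25 [0.392 0.323 0.25 ]
0.3 [0.47  0.265 0.3  ]
0.3 [0.398 0.255 0.3  ]
0.3 [0.466 0.316 0.3  ]
0.3 [0.393 0.305 0.3  ]
0.33 [0.468 0.256 0.33 ]
0.33 [0.398 0.246 0.33 ]
0.33 [0.463 0.305 0.33 ]
0.33 [0.393 0.294 0.33 ]
hasp [array([0.415, 0.28 , 0.14 ]), array([0.418, 0.254, 0.14 ]), array([0.393, 0.276, 0.14 ]), array([0.446, 0.271, 0.14 ])]
(array([0.39322083, 0.26333158, 0.14242864]), [np.float64(0.00017986207431477182), np.float64(0.00017986207431475664)])
```

>>> jog_arm(
  motion=[
    {"x": 0.0,"y": -0.003,"z": 0.0,"ax": -0.1,"ay": 0.0,"az": 0.0,"hand": 0.35},
    {"x": 0.0,"y": -0.003,"z": -0.02,"ax": -0.17,"ay": 0.0,"az": 0.0,"hand": 0.35},
    {"x": 0.0,"y": -0.003,"z": -0.06,"ax": -0.17,"ay": 0.0,"az": 0.0,"hand": 0.35},
    {"x": 0.0,"y": -0.003,"z": -0.1,"ax": -0.17,"ay": 0.0,"az": 0.0,"hand": 0.35},
    {"x": 0.0,"y": -0.003,"z": -0.13,"ax": -0.17,"ay": 0.0,"az": 0.0,"hand": 0.35},
    {"x": 0.0,"y": -0.003,"z": -0.15,"ax": -0.17,"ay": 0.0,"az": 0.0,"hand": 0.35},
    {"x": 0.0,"y": -0.003,"z": -0.15,"ax": -0.17,"ay": 0.0,"az": 0.0,"hand": 0.35},
  ],
)

```text
time: 7.08
position: [0.4243, 0.3424, 0.084]
orientation: [-0.018, 0.996, -0.086, -0.003]
contact_force: [0.0, 0.9, 0.2]
grip_width: 0.0599
gripper_force: 0.0
```

>>> jog_arm(
  motion=[
    {"x": 0.0,"y": 0.0,"z": 0.0,"ax": 0.0,"ay": 0.0,"az": 0.0,"hand": 1.0},
    {"x": 0.0,"y": 0.0,"z": 0.0,"ax": 0.0,"ay": 0.0,"az": 0.0,"hand": 1.0},
    {"x": 0.0,"y": 0.0,"z": 0.0,"ax": 0.0,"ay": 0.0,"az": 0.0,"hand": 1.0},
    {"x": 0.0,"y": 0.0,"z": 0.0,"ax": 0.0,"ay": 0.0,"az": 0.0,"hand": 1.0},
    {"x": 0.0,"y": 0.0,"z": 0.0,"ax": 0.0,"ay": 0.0,"az": 0.0,"hand": 1.0},
  ],
)

```text
time: 7.7
position: [0.4251, 0.3468, 0.0853]
orientation: [-0.018, 0.996, -0.082, -0.0]
contact_force: [-0.8, 9.9, -1.9]
grip_width: 0.0304
gripper_force: 30.0
```

>>> jog_arm(
  motion=[
    {"x": 0.001,"y": 0.003,"z": 0.019,"ax": 0.0,"ay": 0.0,"az": 0.0,"hand": 1.0},
    {"x": 0.004,"y": 0.003,"z": 0.037,"ax": 0.0,"ay": 0.0,"az": 0.0,"hand": 1.0},
    {"x": 0.008,"y": 0.003,"z": 0.056,"ax": 0.0,"ay": 0.0,"az": 0.0,"hand": 1.0},
    {"x": 0.015,"y": 0.004,"z": 0.073,"ax": 0.04,"ay": 0.0,"az": 0.0,"hand": 1.0},
    {"x": 0.023,"y": 0.005,"z": 0.09,"ax": 0.08,"ay": 0.0,"az": 0.0,"hand": 1.0},
    {"x": 0.033,"y": 0.006,"z": 0.106,"ax": 0.12,"ay": 0.0,"az": 0.0,"hand": 1.0},
    {"x": 0.044,"y": 0.007,"z": 0.121,"ax": 0.17,"ay": 0.0,"az": 0.0,"hand": 1.0},
    {"x": 0.057,"y": 0.008,"z": 0.135,"ax": 0.17,"ay": 0.0,"az": 0.0,"hand": 1.0},
    {"x": 0.071,"y": 0.008,"z": 0.147,"ax": 0.17,"ay": 0.0,"az": 0.0,"hand": 1.0},
    {"x": 0.086,"y": 0.009,"z": 0.158,"ax": 0.17,"ay": 0.0,"az": 0.0,"hand": 1.0},
    {"x": 0.103,"y": 0.009,"z": 0.168,"ax": 0.17,"ay": 0.0,"az": 0.0,"hand": 1.0},
    {"x": 0.12,"y": 0.01,"z": 0.175,"ax": 0.17,"ay": 0.0,"az": 0.0,"hand": 1.0},
    {"x": 0.138,"y": 0.011,"z": 0.181,"ax": 0.17,"ay": 0.0,"az": 0.0,"hand": 1.0},
    {"x": 0.156,"y": 0.011,"z": 0.185,"ax": 0.17,"ay": 0.0,"az": 0.0,"hand": 1.0},
    {"x": 0.175,"y": 0.012,"z": 0.188,"ax": 0.17,"ay": 0.0,"az": 0.0,"hand": 1.0},
    {"x": 0.193,"y": 0.013,"z": 0.188,"ax": 0.17,"ay": 0.0,"az": 0.0,"hand": 1.0},
    {"x": 0.212,"y": 0.013,"z": 0.186,"ax": 0.17,"ay": 0.0,"az": 0.0,"hand": 1.0},
    {"x": 0.222,"y": 0.014,"z": 0.185,"ax": 0.17,"ay": 0.0,"az": 0.0,"hand": 1.0},
    {"x": 0.222,"y": 0.014,"z": 0.185,"ax": 0.17,"ay": 0.0,"az": 0.0,"hand": 1.0},
  ],
)

```text
time: 10.07
position: [0.6478, 0.3562, 0.2698]
orientation: [-0.017, 1.0, -0.001, 0.0]
contact_force: [1.5, -6.0, 1.9]
grip_width: 0.0298
gripper_force: 30.0
```

>>> jog_arm(
  motion=[
    {"x": 0.0,"y": 0.0,"z": 0.0,"ax": 0.0,"ay": 0.0,"az": 0.0,"hand": 0.3},
    {"x": 0.0,"y": 0.0,"z": 0.0,"ax": 0.0,"ay": 0.0,"az": 0.0,"hand": 0.3},
    {"x": 0.0,"y": 0.0,"z": 0.0,"ax": 0.0,"ay": 0.0,"az": 0.0,"hand": 0.3},
    {"x": 0.0,"y": 0.0,"z": 0.06,"ax": 0.0,"ay": 0.0,"az": 0.0,"hand": 0.3},
    {"x": 0.0,"y": 0.0,"z": 0.06,"ax": 0.0,"ay": 0.0,"az": 0.0,"hand": 0.3},
    {"x": -0.15,"y": -0.1,"z": 0.06,"ax": 0.0,"ay": 0.0,"az": 0.0,"hand": 0.0},
    {"x": -0.15,"y": -0.1,"z": 0.06,"ax": 0.0,"ay": 0.0,"az": 0.0,"hand": 0.0},
    {"x": -0.2,"y": -0.2,"z": 0.06,"ax": 0.0,"ay": 0.0,"az": 0.0,"hand": 0.0},
    {"x": -0.247,"y": -0.358,"z": 0.06,"ax": 0.0,"ay": 0.0,"az": 0.0,"hand": 0.0},
    {"x": -0.247,"y": -0.358,"z": 0.06,"ax": 0.0,"ay": 0.0,"az": 0.0,"hand": 0.0},
    {"x": -0.247,"y": -0.358,"z": 0.06,"ax": 0.0,"ay": 0.0,"az": 0.0,"hand": 0.0},
    {"x": -0.247,"y": -0.358,"z": 0.06,"ax": 0.0,"ay": 0.0,"az": 0.0,"hand": 0.0},
  ],
)

```text
time: 11.58
position: [0.4074, 0.0175, 0.3298]
orientation: [-0.019, 1.0, -0.0, 0.001]
contact_force: [1.0, -1.6, 0.5]
grip_width: 0.092
gripper_force: 0.0
```

```bash
python3 - <<'E'
from h import *
s=telemetry.read_state();print(s['time'],s['position'],s['joints'].round(2))
snap('side','s2');snap('top','t2')
q=512/799
for n,u,v,z in(('chest edge L',310,240,.105),('chest R',490,255,.105),('front panel',390,425,.05),('front inner',390,415,.05),('wall L',305,330,.034),('wall R',482,330,.034)): print(n,onz('top0',u*q,v*q,z).round(3))
big('t2','t2b',70,100,260,195,3.05)
E
```

```text
11.575 [0.40743665 0.01748182 0.32977003] [-0.15  0.05  1.61 -0.    1.48 -1.75]
chest edge L [0.681 0.146 0.105]
chest R [ 0.683 -0.137  0.105]
front panel [ 0.409 -0.005  0.05 ]
front inner [ 0.424 -0.004  0.05 ]
wall L [0.549 0.147 0.034]
wall R [ 0.575 -0.141  0.034]
```

View pics/t2b.png

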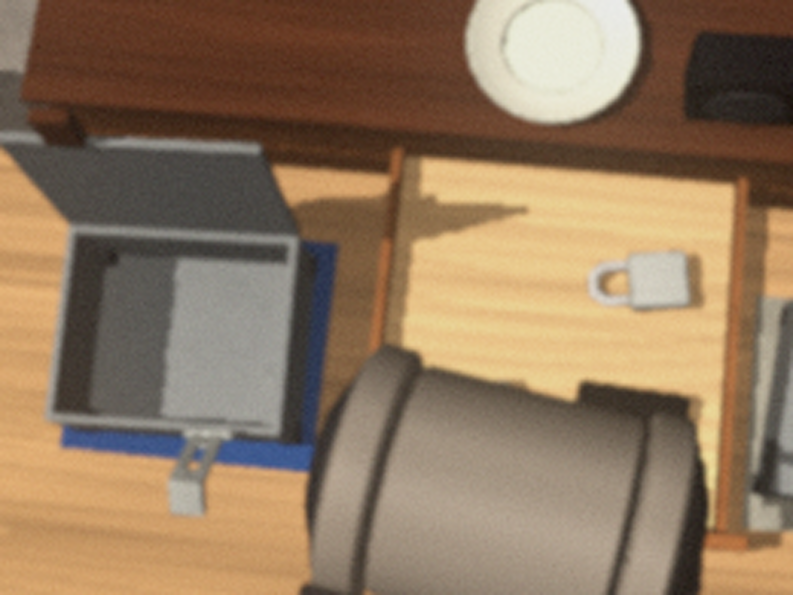

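>>> jog_arm(
  motion=[
    {"x": 0.05,"y": -0.03,"z": -0.03,"ax": 0.0,"ay": 0.0,"az": -0.18,"hand": 0.15},
    {"x": 0.102,"y": -0.065,"z": -0.06,"ax": 0.0,"ay": 0.0,"az": -0.36,"hand": 0.15},
    {"x": 0.102,"y": -0.065,"z": -0.1,"ax": 0.0,"ay": 0.0,"az": -0.54,"hand": 0.15},
    {"x": 0.102,"y": -0.065,"z": -0.13,"ax": 0.0,"ay": 0.0,"az": -0.72,"hand": 0.15},
    {"x": 0.102,"y": -0.065,"z": -0.15,"ax": 0.0,"ay": 0.0,"az": -0.9,"hand": 0.15},
    {"x": 0.102,"y": -0.065,"z": -0.17,"ax": 0.0,"ay": 0.0,"az": -1.08,"hand": 0.15},
    {"x": 0.102,"y": -0.065,"z": -0.19,"ax": 0.0,"ay": 0.0,"az": -1.26,"hand": 0.15},
    {"x": 0.102,"y": -0.065,"z": -0.2,"ax": 0.0,"ay": 0.0,"az": -1.44,"hand": 0.15},
    {"x": 0.102,"y": -0.065,"z": -0.21,"ax": 0.0,"ay": 0.0,"az": -1.635,"hand": 0.15},
    {"x": 0.102,"y": -0.065,"z": -0.23,"ax": 0.0,"ay": 0.0,"az": -1.635,"hand": 0.15},
    {"x": 0.102,"y": -0.065,"z": -0.23,"ax": 0.0,"ay": 0.0,"az": -1.635,"hand": 0.15},
  ],
)

```text
time: 13.05
position: [0.5099, -0.0453, 0.0986]
orientation: [0.717, 0.697, -0.001, -0.001]
contact_force: [-0.9, -0.8, 0.7]
grip_width: 0.0778
gripper_force: 0.0
```

```bash
python3 - <<'E'
from h import *
k=1/3.05
f=lambda u,v:('t2',70+(u+.5)*k-.5,100+(v+.5)*k-.5)
for n,u,v,z in(('chest',400,138,.105),('chest',730,163,.105),('lk',631,255,.034),('lk',687,251,.034),('lk',691,304,.034),('lk',634,309,.034),('tip',590,283,.034),('boxBL',70,228,.092),('boxBR',297,240,.092),('FR',283,433,.092),('FL',50,420,.092)): print(n,onz(*f(u,v),z).round(4))
snap('side','s3');snap('top','t3')
def c(f,x,y,w,h): return cv2.resize(cv2.imread(f'pics/{f}.png')[y:y+h,x:x+w],(400,400),interpolation=cv2.INTER_CUBIC)
cv2.imwrite('pics/m3.png',np.hstack([c('s3',160,170,150,150),c('t3',185,145,150,150)]))
E
```

```text
chest [0.7045 0.1431 0.105 ]
chest [ 0.7076 -0.1237  0.105 ]
lk [ 0.6407 -0.0534  0.034 ]
lk [ 0.6485 -0.1005  0.034 ]
lk [ 0.6032 -0.1069  0.034 ]
lk [ 0.5947 -0.0595  0.034 ]
tip [ 0.6135 -0.0208  0.034 ]
boxBL [0.6093 0.4062 0.092 ]
boxBR [0.6159 0.2182 0.092 ]
FR [0.4609 0.2098 0.092 ]
FL [0.4528 0.3975 0.092 ]
```

View pics/m3.png

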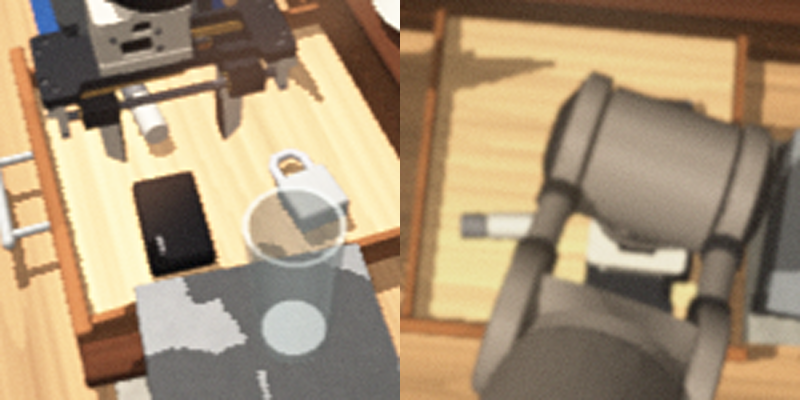

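```bash
python3 - <<'E'
from h import *
k=.375
for u,v in((134,180),(192,172),(215,262),(152,276)): print(onz('s3',160+(u+.5)*k-.5,170+(v+.5)*k-.5,.032 ).round(4))
E
```

```text
[ 0.4791 -0.0167  0.032 ]
[ 0.5293 -0.0247  0.032 ]
[ 0.5204 -0.124   0.032 ]
[ 0.4691 -0.1203  0.032 ]
```

>>> jog_arm(
  motion=[
    {"x": -0.008,"y": -0.019,"z": -0.03,"ax": 0.0,"ay": 0.0,"az": -0.02,"hand": 0.15},
    {"x": -0.008,"y": -0.019,"z": -0.06,"ax": 0.0,"ay": 0.0,"az": -0.02,"hand": 0.15},
    {"x": -0.008,"y": -0.019,"z": -0.084,"ax": 0.0,"ay": 0.0,"az": -0.02,"hand": 0.15},
    {"x": -0.008,"y": -0.019,"z": -0.084,"ax": 0.0,"ay": 0.0,"az": -0.02,"hand": 0.15},
    {"x": -0.008,"y": -0.019,"z": -0.084,"ax": 0.0,"ay": 0.0,"az": -0.02,"hand": 1.0},
    {"x": -0.008,"y": -0.019,"z": -0.084,"ax": 0.0,"ay": 0.0,"az": -0.02,"hand": 1.0},
    {"x": -0.008,"y": -0.019,"z": -0.084,"ax": 0.0,"ay": 0.0,"az": -0.02,"hand": 1.0},
    {"x": -0.008,"y": -0.019,"z": -0.084,"ax": 0.0,"ay": 0.0,"az": -0.02,"hand": 1.0},
    {"x": -0.008,"y": -0.019,"z": -0.084,"ax": 0.0,"ay": 0.0,"az": -0.02,"hand": 1.0},
  ],
)

```text
time: 14.28
position: [0.5025, -0.0652, 0.0167]
orientation: [0.724, 0.69, 0.0, 0.0]
contact_force: [-3.5, 0.2, 7.2]
grip_width: 0.0557
gripper_force: 30.0
```

>>> jog_arm(
  motion=[
    {"x": 0.0,"y": 0.0,"z": 0.05,"ax": 0.0,"ay": 0.0,"az": 0.0,"hand": 1.0},
    {"x": 0.0,"y": 0.0,"z": 0.1,"ax": 0.0,"ay": 0.0,"az": 0.0,"hand": 1.0},
    {"x": 0.0,"y": 0.03,"z": 0.15,"ax": 0.0,"ay": 0.0,"az": 0.18,"hand": 1.0},
    {"x": 0.0,"y": 0.07,"z": 0.17,"ax": 0.0,"ay": 0.0,"az": 0.36,"hand": 1.0},
    {"x": 0.0,"y": 0.11,"z": 0.17,"ax": 0.0,"ay": 0.0,"az": 0.54,"hand": 1.0},
    {"x": 0.0,"y": 0.15,"z": 0.17,"ax": 0.0,"ay": 0.0,"az": 0.72,"hand": 1.0},
    {"x": 0.01,"y": 0.19,"z": 0.17,"ax": 0.0,"ay": 0.0,"az": 0.9,"hand": 1.0},
    {"x": 0.02,"y": 0.23,"z": 0.17,"ax": 0.0,"ay": 0.0,"az": 1.08,"hand": 1.0},
    {"x": 0.03,"y": 0.27,"z": 0.17,"ax": 0.0,"ay": 0.0,"az": 1.26,"hand": 1.0},
    {"x": 0.034,"y": 0.31,"z": 0.17,"ax": 0.0,"ay": 0.0,"az": 1.44,"hand": 1.0},
    {"x": 0.034,"y": 0.345,"z": 0.17,"ax": 0.0,"ay": 0.0,"az": 1.62,"hand": 1.0},
    {"x": 0.034,"y": 0.345,"z": 0.17,"ax": 0.0,"ay": 0.0,"az": 1.655,"hand": 1.0},
    {"x": 0.034,"y": 0.345,"z": 0.17,"ax": 0.0,"ay": 0.0,"az": 1.655,"hand": 1.0},
  ],
)

```text
time: 15.9
position: [0.5365, 0.2794, 0.1855]
orientation: [-0.018, 1.0, -0.0, -0.0]
contact_force: [-0.2, 0.5, -2.3]
grip_width: 0.0557
gripper_force: 30.0
```

>>> jog_arm(
  motion=[
    {"x": 0.0,"y": 0.0,"z": -0.05,"ax": 0.0,"ay": 0.0,"az": 0.0,"hand": 1.0},
    {"x": 0.0,"y": 0.0,"z": -0.1,"ax": 0.0,"ay": 0.0,"az": 0.0,"hand": 1.0},
    {"x": 0.0,"y": 0.0,"z": -0.13,"ax": 0.0,"ay": 0.0,"az": 0.0,"hand": 1.0},
    {"x": 0.0,"y": 0.0,"z": -0.147,"ax": 0.0,"ay": 0.0,"az": 0.0,"hand": 1.0},
    {"x": 0.0,"y": 0.0,"z": -0.147,"ax": 0.0,"ay": 0.0,"az": 0.0,"hand": 1.0},
    {"x": 0.0,"y": 0.0,"z": -0.147,"ax": 0.0,"ay": 0.0,"az": 0.0,"hand": 0.28},
    {"x": 0.0,"y": 0.0,"z": -0.147,"ax": 0.0,"ay": 0.0,"az": 0.0,"hand": 0.28},
    {"x": 0.0,"y": 0.0,"z": -0.147,"ax": 0.0,"ay": 0.0,"az": 0.0,"hand": 0.28},
    {"x": 0.0,"y": 0.0,"z": -0.147,"ax": 0.0,"ay": 0.0,"az": 0.0,"hand": 0.28},
  ],
)

```text
time: 17.02
position: [0.5369, 0.2799, 0.0393]
orientation: [-0.018, 1.0, 0.0, 0.0]
contact_force: [-0.6, -0.0, -0.3]
grip_width: 0.0655
gripper_force: 0.0
```

>>> jog_arm(
  motion=[
    {"x": 0.0,"y": 0.0,"z": 0.06,"ax": 0.0,"ay": 0.0,"az": 0.0,"hand": 0.28},
    {"x": 0.0,"y": 0.0,"z": 0.12,"ax": 0.0,"ay": 0.0,"az": 0.0,"hand": 0.28},
    {"x": 0.0,"y": -0.05,"z": 0.15,"ax": 0.0,"ay": 0.0,"az": 0.0,"hand": 1.0},
    {"x": 0.0,"y": -0.11,"z": 0.16,"ax": 0.0,"ay": 0.0,"az": 0.0,"hand": 1.0},
    {"x": 0.02,"y": -0.17,"z": 0.16,"ax": 0.0,"ay": 0.0,"az": 0.12,"hand": 1.0},
    {"x": 0.04,"y": -0.23,"z": 0.16,"ax": 0.0,"ay": 0.0,"az": 0.12,"hand": 1.0},
    {"x": 0.06,"y": -0.28,"z": 0.16,"ax": 0.0,"ay": 0.0,"az": 0.12,"hand": 1.0},
    {"x": 0.1,"y": -0.32,"z": 0.16,"ax": 0.0,"ay": 0.0,"az": 0.12,"hand": 1.0},
    {"x": 0.128,"y": -0.357,"z": 0.13,"ax": 0.0,"ay": 0.0,"az": 0.12,"hand": 1.0},
    {"x": 0.128,"y": -0.357,"z": 0.1,"ax": 0.0,"ay": 0.0,"az": 0.12,"hand": 1.0},
    {"x": 0.128,"y": -0.357,"z": 0.1,"ax": 0.0,"ay": 0.0,"az": 0.12,"hand": 1.0},
    {"x": 0.128,"y": -0.357,"z": 0.1,"ax": 0.0,"ay": 0.0,"az": 0.12,"hand": 1.0},
  ],
)

```text
time: 18.52
position: [0.6652, -0.0768, 0.1403]
orientation: [-0.078, 0.997, -0.0, 0.001]
contact_force: [-0.3, 0.8, 0.3]
grip_width: 0.0002
gripper_force: 0.0
```

>>> jog_arm(
  motion=[
    {"x": 0.0,"y": 0.0,"z": 0.0,"ax": 0.0,"ay": -0.1,"az": 0.0,"hand": 1.0},
    {"x": 0.0,"y": 0.0,"z": 0.0,"ax": 0.0,"ay": -0.2,"az": 0.0,"hand": 1.0},
    {"x": 0.0,"y": 0.0,"z": 0.0,"ax": 0.0,"ay": -0.2,"az": 0.0,"hand": 1.0},
  ],
)

```text
time: 18.9
position: [0.664, -0.0766, 0.1411]
orientation: [-0.078, 0.992, -0.008, 0.1]
contact_force: [-0.3, -0.1, 1.0]
grip_width: 0.0005
gripper_force: 0.0
```

```bash
python3 - <<'E'
from h import *
snap('side','s4');snap('top','t4')
def c(f,x,y,w,h): return cv2.resize(cv2.imread(f'pics/{f}.png')[y:y+h,x:x+w],(400,400),interpolation=cv2.INTER_CUBIC)
cv2.imwrite('pics/m4.png',np.hstack([c('s4',160,130,170,170),c('t4',60,130,260,260)]))
E
```

```text
(no output)
```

View pics/m4.png

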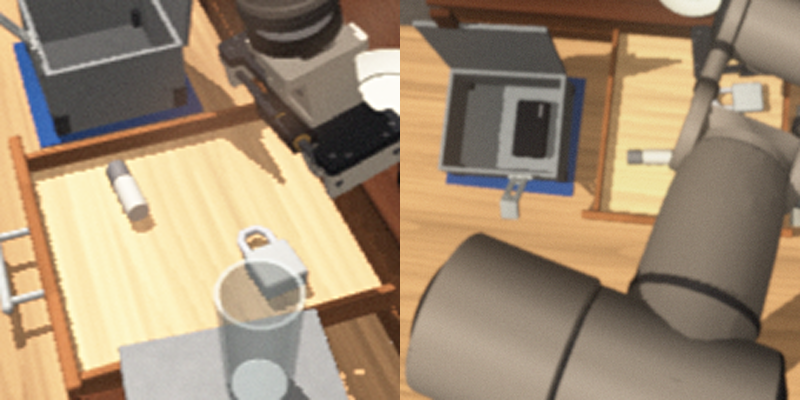

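>>> jog_arm(
  motion=[
    {"x": 0.001,"y": 0.0,"z": -0.04,"ax": 0.0,"ay": 0.0,"az": 0.0,"hand": 1.0},
    {"x": 0.001,"y": 0.0,"z": -0.08,"ax": 0.0,"ay": 0.0,"az": 0.0,"hand": 1.0},
    {"x": 0.001,"y": 0.0,"z": -0.11,"ax": 0.0,"ay": 0.0,"az": 0.0,"hand": 1.0},
    {"x": 0.001,"y": 0.0,"z": -0.123,"ax": 0.0,"ay": 0.0,"az": 0.0,"hand": 1.0},
    {"x": 0.001,"y": 0.0,"z": -0.123,"ax": 0.0,"ay": 0.0,"az": 0.0,"hand": 1.0},
  ],
)

```text
time: 19.62
position: [0.6664, -0.0772, 0.0158]
orientation: [-0.078, 0.992, -0.008, 0.099]
contact_force: [0.4, 0.7, 0.4]
grip_width: 0.0002
gripper_force: 0.0
```

>>> jog_arm(
  motion=[
    {"x": -0.008,"y": 0.0,"z": 0.0,"ax": 0.0,"ay": 0.0,"az": 0.0,"hand": 1.0},
    {"x": -0.015,"y": 0.0,"z": 0.0,"ax": 0.0,"ay": 0.0,"az": 0.0,"hand": 1.0},
    {"x": -0.023,"y": 0.0,"z": 0.0,"ax": 0.0,"ay": 0.0,"az": 0.0,"hand": 1.0},
    {"x": -0.03,"y": 0.0,"z": 0.0,"ax": 0.0,"ay": 0.0,"az": 0.0,"hand": 1.0},
    {"x": -0.037,"y": 0.0,"z": 0.0,"ax": 0.0,"ay": 0.0,"az": 0.0,"hand": 1.0},
    {"x": -0.043,"y": 0.0,"z": 0.0,"ax": 0.0,"ay": 0.0,"az": 0.0,"hand": 1.0},
    {"x": -0.043,"y": 0.0,"z": 0.0,"ax": 0.0,"ay": 0.0,"az": 0.0,"hand": 1.0},
  ],
)

```text
time: 20.5
position: [0.6227, -0.0774, 0.0163]
orientation: [-0.078, 0.992, -0.008, 0.1]
contact_force: [3.3, 0.1, 3.5]
grip_width: 0.0005
gripper_force: 1.8
```

>>> jog_arm(
  motion=[
    {"x": 0.006,"y": 0.0,"z": 0.02,"ax": 0.0,"ay": 0.0,"az": 0.0,"hand": 1.0},
    {"x": 0.006,"y": 0.0,"z": 0.06,"ax": 0.0,"ay": 0.0,"az": 0.0,"hand": 1.0},
    {"x": 0.0,"y": 0.0,"z": 0.11,"ax": 0.0,"ay": 0.1,"az": 0.0,"hand": 0.6},
    {"x": -0.05,"y": 0.04,"z": 0.11,"ax": 0.0,"ay": 0.2,"az": 0.0,"hand": 0.4},
    {"x": -0.05,"y": 0.04,"z": 0.11,"ax": 0.0,"ay": 0.2,"az": 0.0,"hand": 0.4},
  ],
)

```text
time: 21.12
position: [0.5699, -0.035, 0.1251]
orientation: [-0.079, 0.997, 0.001, -0.003]
contact_force: [-0.1, 0.1, -1.2]
grip_width: 0.0263
gripper_force: 0.0
```

>>> jog_arm(
  motion=[
    {"x": -0.01,"y": 0.03,"z": 0.0,"ax": 0.0,"ay": 0.0,"az": -0.18,"hand": 0.4},
    {"x": -0.02,"y": 0.06,"z": 0.0,"ax": 0.0,"ay": 0.0,"az": -0.36,"hand": 0.4},
    {"x": -0.04,"y": 0.08,"z": 0.0,"ax": 0.0,"ay": 0.0,"az": -0.54,"hand": 0.4},
    {"x": -0.063,"y": 0.111,"z": 0.0,"ax": 0.0,"ay": 0.0,"az": -0.72,"hand": 0.4},
    {"x": -0.063,"y": 0.111,"z": 0.0,"ax": 0.0,"ay": 0.0,"az": -0.9,"hand": 0.4},
    {"x": -0.063,"y": 0.111,"z": 0.0,"ax": 0.0,"ay": 0.0,"az": -1.08,"hand": 0.4},
    {"x": -0.063,"y": 0.111,"z": -0.02,"ax": 0.0,"ay": 0.0,"az": -1.26,"hand": 0.4},
    {"x": -0.063,"y": 0.111,"z": -0.04,"ax": 0.0,"ay": 0.0,"az": -1.44,"hand": 0.4},
    {"x": -0.063,"y": 0.111,"z": -0.05,"ax": 0.0,"ay": 0.0,"az": -1.638,"hand": 0.4},
    {"x": -0.063,"y": 0.111,"z": -0.05,"ax": 0.0,"ay": 0.0,"az": -1.638,"hand": 0.4},
    {"x": -0.063,"y": 0.111,"z": -0.05,"ax": 0.0,"ay": 0.0,"az": -1.638,"hand": 0.4},
  ],
)

```text
time: 22.5
position: [0.5095, 0.0735, 0.0756]
orientation: [0.674, 0.739, -0.0, -0.0]
contact_force: [0.5, -0.1, -0.2]
grip_width: 0.0551
gripper_force: 0.0
```

```bash
python3 - <<'E'
from h import *
snap('side','s5');snap('top','t5')
def c(f,x,y,w,h): return cv2.resize(cv2.imread(f'pics/{f}.png')[y:y+h,x:x+w],(400,400),interpolation=cv2.INTER_CUBIC)
cv2.imwrite('pics/m5.png',np.hstack([c('s5',160,170,150,150),c('t5',185,145,150,150)]))
E
```

```text
(no output)
```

View pics/m5.png

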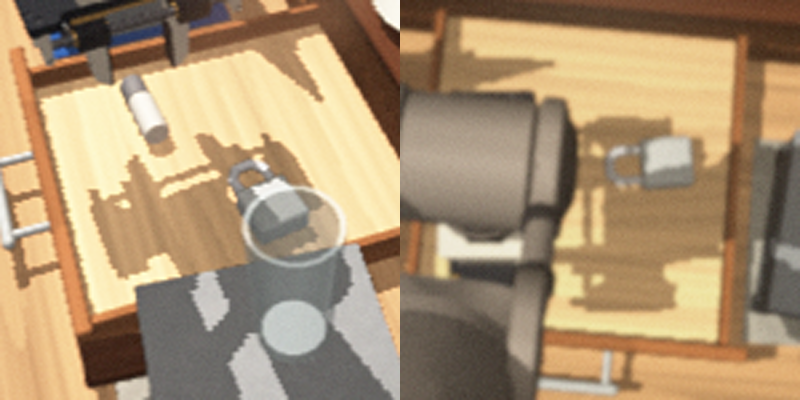

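>>> jog_arm(
  motion=[
    {"x": 0.0,"y": 0.0,"z": -0.03,"ax": 0.0,"ay": 0.0,"az": 0.0,"hand": 0.4},
    {"x": 0.0,"y": 0.0,"z": -0.059,"ax": 0.0,"ay": 0.0,"az": 0.0,"hand": 0.4},
    {"x": 0.0,"y": 0.0,"z": -0.059,"ax": 0.0,"ay": 0.0,"az": 0.0,"hand": 0.4},
    {"x": 0.0,"y": 0.0,"z": -0.059,"ax": 0.0,"ay": 0.0,"az": 0.0,"hand": 1.0},
    {"x": 0.0,"y": 0.0,"z": -0.059,"ax": 0.0,"ay": 0.0,"az": 0.0,"hand": 1.0},
    {"x": 0.0,"y": 0.0,"z": -0.059,"ax": 0.0,"ay": 0.0,"az": 0.0,"hand": 1.0},
    {"x": 0.0,"y": 0.0,"z": -0.059,"ax": 0.0,"ay": 0.0,"az": 0.0,"hand": 1.0},
    {"x": 0.0,"y": 0.0,"z": -0.059,"ax": 0.0,"ay": 0.0,"az": 0.0,"hand": 1.0},
  ],
)

```text
time: 23.6
position: [0.5101, 0.0738, 0.0175]
orientation: [0.675, 0.738, 0.0, 0.0]
contact_force: [-1.4, 0.8, 6.1]
grip_width: 0.0256
gripper_force: 30.0
```

```bash
python3 - <<'E'
from h import *
k=.375
for u,v in((647,137),(691,139),(694,187),(644,188),(607,165)): print(onz('t5',185+(u-400+.5)*k-.5,145+(v+.5)*k-.5,.034).round(4))
E
```

```text
[ 0.6074 -0.0579  0.034 ]
[ 0.6092 -0.1003  0.034 ]
[ 0.563  -0.1064  0.034 ]
[ 0.5578 -0.0589  0.034 ]
[ 0.5768 -0.0219  0.034 ]
```

>>> jog_arm(
  motion=[
    {"x": 0.0,"y": 0.0,"z": 0.05,"ax": 0.0,"ay": 0.0,"az": 0.0,"hand": 1.0},
    {"x": 0.0,"y": 0.0,"z": 0.1,"ax": 0.0,"ay": 0.0,"az": 0.0,"hand": 1.0},
    {"x": 0.0,"y": 0.03,"z": 0.15,"ax": 0.0,"ay": 0.0,"az": 0.18,"hand": 1.0},
    {"x": 0.0,"y": 0.06,"z": 0.17,"ax": 0.0,"ay": 0.0,"az": 0.36,"hand": 1.0},
    {"x": 0.0,"y": 0.1,"z": 0.17,"ax": 0.0,"ay": 0.0,"az": 0.54,"hand": 1.0},
    {"x": 0.0,"y": 0.13,"z": 0.17,"ax": 0.0,"ay": 0.0,"az": 0.72,"hand": 1.0},
    {"x": 0.01,"y": 0.16,"z": 0.17,"ax": 0.0,"ay": 0.0,"az": 0.9,"hand": 1.0},
    {"x": 0.015,"y": 0.19,"z": 0.17,"ax": 0.0,"ay": 0.0,"az": 1.08,"hand": 1.0},
    {"x": 0.02,"y": 0.22,"z": 0.17,"ax": 0.0,"ay": 0.0,"az": 1.26,"hand": 1.0},
    {"x": 0.023,"y": 0.25,"z": 0.17,"ax": 0.0,"ay": 0.0,"az": 1.44,"hand": 1.0},
    {"x": 0.023,"y": 0.281,"z": 0.17,"ax": 0.0,"ay": 0.0,"az": 1.517,"hand": 1.0},
    {"x": 0.023,"y": 0.281,"z": 0.17,"ax": 0.0,"ay": 0.0,"az": 1.517,"hand": 1.0},
    {"x": 0.023,"y": 0.281,"z": 0.12,"ax": 0.0,"ay": 0.0,"az": 1.517,"hand": 1.0},
    {"x": 0.023,"y": 0.281,"z": 0.07,"ax": 0.0,"ay": 0.0,"az": 1.517,"hand": 1.0},
    {"x": 0.023,"y": 0.281,"z": 0.03,"ax": 0.0,"ay": 0.0,"az": 1.517,"hand": 1.0},
    {"x": 0.023,"y": 0.281,"z": 0.021,"ax": 0.0,"ay": 0.0,"az": 1.517,"hand": 1.0},
    {"x": 0.023,"y": 0.281,"z": 0.021,"ax": 0.0,"ay": 0.0,"az": 1.517,"hand": 1.0},
  ],
)

```text
time: 25.72
position: [0.5331, 0.3544, 0.0383]
orientation: [-0.017, 1.0, 0.0, 0.0]
contact_force: [0.1, 0.2, -0.5]
grip_width: 0.0259
gripper_force: 30.0
```

>>> jog_arm(
  motion=[
    {"x": 0.0,"y": 0.0,"z": 0.0,"ax": 0.0,"ay": 0.0,"az": 0.0,"hand": 0.62},
    {"x": 0.0,"y": 0.0,"z": 0.0,"ax": 0.0,"ay": 0.0,"az": 0.0,"hand": 0.62},
    {"x": 0.0,"y": 0.0,"z": 0.0,"ax": 0.0,"ay": 0.0,"az": 0.0,"hand": 0.62},
    {"x": 0.0,"y": 0.0,"z": 0.05,"ax": 0.0,"ay": 0.0,"az": 0.0,"hand": 0.62},
    {"x": 0.0,"y": 0.0,"z": 0.1,"ax": 0.0,"ay": 0.0,"az": 0.0,"hand": 0.62},
    {"x": 0.0,"y": -0.03,"z": 0.15,"ax": 0.0,"ay": 0.0,"az": 0.0,"hand": 0.3},
    {"x": 0.0,"y": -0.09,"z": 0.15,"ax": 0.0,"ay": 0.0,"az": 0.0,"hand": 0.25},
    {"x": 0.0,"y": -0.14,"z": 0.15,"ax": 0.0,"ay": 0.0,"az": 0.0,"hand": 0.25},
    {"x": 0.0,"y": -0.19,"z": 0.15,"ax": 0.0,"ay": 0.0,"az": 0.0,"hand": 0.25},
    {"x": 0.0,"y": -0.25,"z": 0.12,"ax": 0.0,"ay": 0.0,"az": -0.15,"hand": 0.25},
    {"x": 0.03,"y": -0.31,"z": 0.12,"ax": 0.0,"ay": 0.0,"az": -0.33,"hand": 0.25},
    {"x": 0.03,"y": -0.35,"z": 0.12,"ax": 0.0,"ay": 0.0,"az": -0.51,"hand": 0.25},
    {"x": 0.05,"y": -0.4,"z": 0.12,"ax": 0.0,"ay": 0.0,"az": -0.69,"hand": 0.25},
    {"x": 0.051,"y": -0.435,"z": 0.12,"ax": 0.0,"ay": 0.0,"az": -0.87,"hand": 0.25},
    {"x": 0.051,"y": -0.435,"z": 0.12,"ax": 0.0,"ay": 0.0,"az": -1.05,"hand": 0.25},
    {"x": 0.051,"y": -0.435,"z": 0.1,"ax": 0.0,"ay": 0.0,"az": -1.23,"hand": 0.25},
    {"x": 0.051,"y": -0.435,"z": 0.08,"ax": 0.0,"ay": 0.0,"az": -1.41,"hand": 0.25},
    {"x": 0.051,"y": -0.435,"z": 0.06,"ax": 0.0,"ay": 0.0,"az": -1.517,"hand": 0.25},
    {"x": 0.051,"y": -0.435,"z": 0.06,"ax": 0.0,"ay": 0.0,"az": -1.517,"hand": 0.25},
  ],
)

```text
time: 28.1
position: [0.5828, -0.08, 0.0967]
orientation: [0.675, 0.738, -0.001, -0.001]
contact_force: [-0.5, -0.5, 0.4]
grip_width: 0.0686
gripper_force: 0.0
```

```bash
python3 - <<'E'
from h import *
snap('side','s6');snap('top','t6')
def c(f,x,y,w,h): return cv2.resize(cv2.imread(f'pics/{f}.png')[y:y+h,x:x+w],(400,400),interpolation=cv2.INTER_CUBIC)
cv2.imwrite('pics/m6.png',np.hstack([c('s6',160,170,150,150),c('t6',60,130,260,260)]))
E
```

```text
(no output)
```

View pics/m6.png

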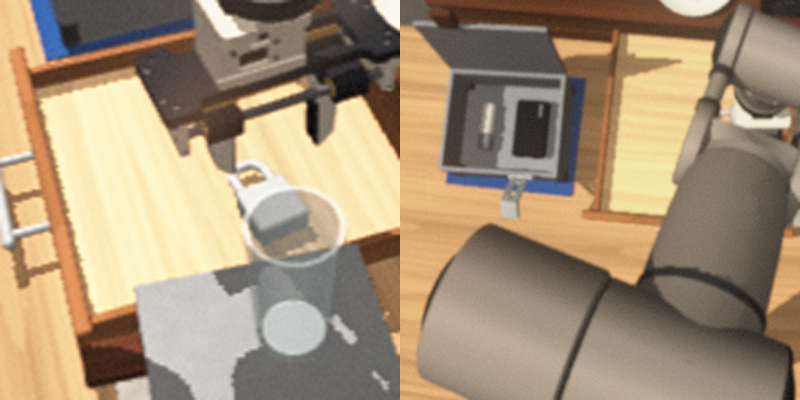

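>>> jog_arm(
  motion=[
    {"x": 0.001,"y": 0.0,"z": -0.03,"ax": 0.0,"ay": 0.0,"az": 0.0,"hand": 0.25},
    {"x": 0.001,"y": 0.0,"z": -0.06,"ax": 0.0,"ay": 0.0,"az": 0.0,"hand": 0.25},
    {"x": 0.001,"y": 0.0,"z": -0.08,"ax": 0.0,"ay": 0.0,"az": 0.0,"hand": 0.25},
    {"x": 0.001,"y": 0.0,"z": -0.08,"ax": 0.0,"ay": 0.0,"az": 0.0,"hand": 0.25},
    {"x": 0.001,"y": 0.0,"z": -0.08,"ax": 0.0,"ay": 0.0,"az": 0.0,"hand": 1.0},
    {"x": 0.001,"y": 0.0,"z": -0.08,"ax": 0.0,"ay": 0.0,"az": 0.0,"hand": 1.0},
    {"x": 0.001,"y": 0.0,"z": -0.08,"ax": 0.0,"ay": 0.0,"az": 0.0,"hand": 1.0},
    {"x": 0.001,"y": 0.0,"z": -0.08,"ax": 0.0,"ay": 0.0,"az": 0.0,"hand": 1.0},
  ],
)

```text
time: 29.2
position: [0.585, -0.0804, 0.019]
orientation: [0.675, 0.738, 0.0, 0.001]
contact_force: [-2.1, 0.4, 6.0]
grip_width: 0.0479
gripper_force: 29.6
```

>>> jog_arm(
  motion=[
    {"x": 0.0,"y": 0.0,"z": 0.05,"ax": 0.0,"ay": 0.0,"az": 0.0,"hand": 1.0},
    {"x": 0.0,"y": 0.0,"z": 0.1,"ax": 0.0,"ay": 0.0,"az": 0.0,"hand": 1.0},
    {"x": -0.02,"y": 0.03,"z": 0.15,"ax": 0.0,"ay": 0.0,"az": 0.18,"hand": 1.0},
    {"x": -0.03,"y": 0.07,"z": 0.17,"ax": 0.0,"ay": 0.0,"az": 0.36,"hand": 1.0},
    {"x": -0.034,"y": 0.11,"z": 0.17,"ax": 0.0,"ay": 0.0,"az": 0.54,"hand": 1.0},
    {"x": -0.034,"y": 0.15,"z": 0.17,"ax": 0.0,"ay": 0.0,"az": 0.72,"hand": 1.0},
    {"x": -0.034,"y": 0.19,"z": 0.17,"ax": 0.0,"ay": 0.0,"az": 0.9,"hand": 1.0},
    {"x": -0.034,"y": 0.23,"z": 0.17,"ax": 0.0,"ay": 0.0,"az": 1.08,"hand": 1.0},
    {"x": -0.034,"y": 0.27,"z": 0.17,"ax": 0.0,"ay": 0.0,"az": 1.26,"hand": 1.0},
    {"x": -0.034,"y": 0.31,"z": 0.17,"ax": 0.0,"ay": 0.0,"az": 1.44,"hand": 1.0},
    {"x": -0.034,"y": 0.35,"z": 0.17,"ax": 0.0,"ay": 0.0,"az": 1.517,"hand": 1.0},
    {"x": -0.034,"y": 0.366,"z": 0.17,"ax": 0.0,"ay": 0.0,"az": 1.517,"hand": 1.0},
    {"x": -0.034,"y": 0.366,"z": 0.17,"ax": 0.0,"ay": 0.0,"az": 1.517,"hand": 1.0},
    {"x": -0.034,"y": 0.366,"z": 0.12,"ax": 0.0,"ay": 0.0,"az": 1.517,"hand": 1.0},
    {"x": -0.034,"y": 0.366,"z": 0.07,"ax": 0.0,"ay": 0.0,"az": 1.517,"hand": 1.0},
    {"x": -0.034,"y": 0.366,"z": 0.035,"ax": 0.0,"ay": 0.0,"az": 1.517,"hand": 1.0},
    {"x": -0.034,"y": 0.366,"z": 0.027,"ax": 0.0,"ay": 0.0,"az": 1.517,"hand": 1.0},
    {"x": -0.034,"y": 0.366,"z": 0.027,"ax": 0.0,"ay": 0.0,"az": 1.517,"hand": 1.0},
  ],
)

```text
time: 31.45
position: [0.5513, 0.285, 0.0455]
orientation: [-0.017, 1.0, 0.0, 0.0]
contact_force: [0.3, 0.6, -0.5]
grip_width: 0.0479
gripper_force: 29.5
```

>>> jog_arm(
  motion=[
    {"x": 0.0,"y": 0.0,"z": 0.0,"ax": 0.0,"ay": 0.0,"az": 0.0,"hand": 0.36},
    {"x": 0.0,"y": 0.0,"z": 0.0,"ax": 0.0,"ay": 0.0,"az": 0.0,"hand": 0.36},
    {"x": 0.0,"y": 0.0,"z": 0.0,"ax": 0.0,"ay": 0.0,"az": 0.0,"hand": 0.36},
    {"x": 0.0,"y": 0.0,"z": 0.0,"ax": 0.0,"ay": 0.0,"az": 0.0,"hand": 0.36},
    {"x": 0.0,"y": 0.0,"z": 0.05,"ax": 0.0,"ay": 0.0,"az": 0.0,"hand": 0.36},
    {"x": 0.0,"y": 0.0,"z": 0.1,"ax": 0.0,"ay": 0.0,"az": 0.0,"hand": 0.5},
    {"x": 0.0,"y": 0.0,"z": 0.16,"ax": 0.0,"ay": 0.0,"az": 0.0,"hand": 1.0},
    {"x": 0.0,"y": 0.0,"z": 0.22,"ax": 0.0,"ay": 0.0,"az": 0.0,"hand": 1.0},
    {"x": -0.05,"y": 0.0,"z": 0.25,"ax": 0.0,"ay": 0.0,"az": 0.0,"hand": 1.0},
    {"x": -0.1,"y": 0.0,"z": 0.25,"ax": 0.0,"ay": 0.0,"az": 0.0,"hand": 1.0},
    {"x": -0.15,"y": 0.0,"z": 0.25,"ax": 0.0,"ay": 0.0,"az": 0.0,"hand": 1.0},
    {"x": -0.15,"y": 0.0,"z": 0.25,"ax": 0.0,"ay": 0.0,"az": 0.0,"hand": 1.0},
  ],
)

```text
time: 32.95
position: [0.3978, 0.2858, 0.2956]
orientation: [-0.019, 1.0, 0.0, 0.0]
contact_force: [0.8, 0.8, 0.3]
grip_width: 0.0005
gripper_force: 0.0
```

```bash
python3 - <<'E'
from h import *
s=telemetry.read_state();print(s['time'],s['position'],s['joints'].round(2))
snap('side','s7');snap('top','t7')
def c(f,x,y,w,h): return cv2.resize(cv2.imread(f'pics/{f}.png')[y:y+h,x:x+w],(400,400),interpolation=cv2.INTER_CUBIC)
cv2.imwrite('pics/m7.png',np.hstack([c('s7',130,60,150,150),c('t7',60,130,180,180)]))
E
```

```text
32.95 [0.39779812 0.28583606 0.29564403] [ 0.47  0.23  1.49  0.    1.42 -1.14]
```

View pics/m7.png

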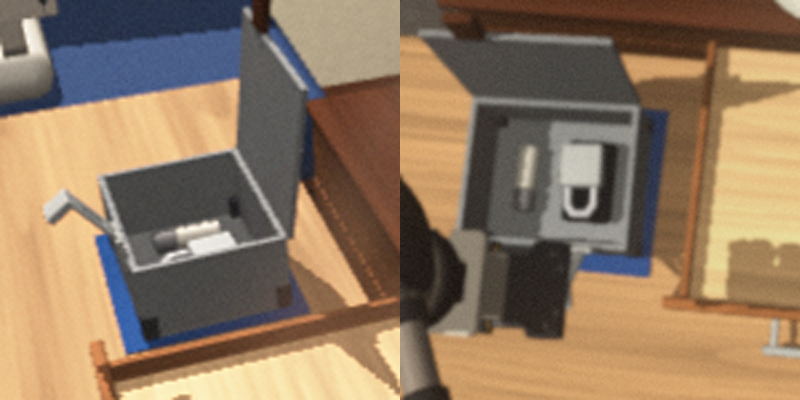

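>>> jog_arm(
  motion=[
    {"x": 0.03,"y": 0.01,"z": 0.035,"ax": 0.0,"ay": 0.0,"az": 0.0,"hand": 0.3},
    {"x": 0.08,"y": 0.03,"z": 0.035,"ax": 0.0,"ay": 0.0,"az": 0.0,"hand": 0.3},
    {"x": 0.13,"y": 0.05,"z": 0.035,"ax": 0.0,"ay": 0.0,"az": 0.0,"hand": 0.3},
    {"x": 0.19,"y": 0.071,"z": 0.035,"ax": 0.0,"ay": 0.0,"az": 0.0,"hand": 0.3},
    {"x": 0.249,"y": 0.071,"z": 0.035,"ax": 0.0,"ay": 0.0,"az": 0.0,"hand": 0.3},
    {"x": 0.249,"y": 0.071,"z": 0.035,"ax": 0.0,"ay": 0.0,"az": 0.0,"hand": 0.3},
    {"x": 0.249,"y": 0.071,"z": 0.035,"ax": 0.0,"ay": 0.0,"az": 0.0,"hand": 0.3},
    {"x": 0.249,"y": 0.071,"z": 0.035,"ax": 0.0,"ay": 0.0,"az": 0.0,"hand": 0.3},
  ],
)

```text
time: 34.05
position: [0.6488, 0.3568, 0.3315]
orientation: [-0.018, 1.0, 0.0, 0.001]
contact_force: [-0.2, 0.5, 1.1]
grip_width: 0.0641
gripper_force: 0.0
```

>>> jog_arm(
  motion=[
    {"x": 0.0,"y": 0.0,"z": -0.03,"ax": 0.0,"ay": 0.0,"az": 0.0,"hand": 0.3},
    {"x": 0.0,"y": 0.0,"z": -0.06,"ax": 0.0,"ay": 0.0,"az": 0.0,"hand": 0.3},
    {"x": 0.0,"y": 0.0,"z": -0.061,"ax": 0.0,"ay": 0.0,"az": 0.0,"hand": 0.3},
    {"x": 0.0,"y": 0.0,"z": -0.061,"ax": 0.0,"ay": 0.0,"az": 0.0,"hand": 1.0},
    {"x": 0.0,"y": 0.0,"z": -0.061,"ax": 0.0,"ay": 0.0,"az": 0.0,"hand": 1.0},
    {"x": 0.0,"y": 0.0,"z": -0.061,"ax": 0.0,"ay": 0.0,"az": 0.0,"hand": 1.0},
    {"x": 0.0,"y": 0.0,"z": -0.061,"ax": 0.0,"ay": 0.0,"az": 0.0,"hand": 1.0},
    {"x": 0.0,"y": 0.0,"z": -0.061,"ax": 0.0,"ay": 0.0,"az": 0.0,"hand": 1.0},
    {"x": 0.0,"y": 0.0,"z": -0.061,"ax": 0.0,"ay": 0.0,"az": 0.0,"hand": 1.0},
  ],
)

```text
time: 35.17
position: [0.6499, 0.3562, 0.2692]
orientation: [-0.017, 1.0, -0.0, 0.0]
contact_force: [-0.7, -4.1, 3.2]
grip_width: 0.0297
gripper_force: 30.0
```

>>> jog_arm(
  motion=[
    {"x": -0.018,"y": 0.0,"z": 0.002,"ax": 0.0,"ay": 0.0,"az": 0.0,"hand": 1.0},
    {"x": -0.047,"y": -0.002,"z": 0.0025,"ax": 0.0,"ay": 0.0,"az": 0.0,"hand": 1.0},
    {"x": -0.075,"y": -0.003,"z": -0.0016,"ax": 0.0,"ay": 0.0,"az": 0.0,"hand": 1.0},
    {"x": -0.102,"y": -0.004,"z": -0.0098,"ax": 0.0,"ay": 0.0,"az": 0.0,"hand": 1.0},
    {"x": -0.127,"y": -0.005,"z": -0.022,"ax": 0.0,"ay": 0.0,"az": 0.0,"hand": 1.0},
    {"x": -0.15,"y": -0.006,"z": -0.0377,"ax": 0.0,"ay": 0.0,"az": 0.0,"hand": 1.0},
    {"x": -0.171,"y": -0.006,"z": -0.0569,"ax": 0.0,"ay": 0.0,"az": 0.0,"hand": 1.0},
    {"x": -0.189,"y": -0.007,"z": -0.0789,"ax": 0.0,"ay": 0.0,"az": 0.0,"hand": 1.0},
    {"x": -0.203,"y": -0.007,"z": -0.1032,"ax": 0.0,"ay": 0.0,"az": 0.0,"hand": 1.0},
    {"x": -0.213,"y": -0.008,"z": -0.1294,"ax": 0.0,"ay": 0.0,"az": 0.0,"hand": 1.0},
    {"x": -0.218,"y": -0.008,"z": -0.1477,"ax": 0.0,"ay": 0.0,"az": 0.0,"hand": 1.0},
    {"x": -0.218,"y": -0.008,"z": -0.1477,"ax": 0.0,"ay": 0.0,"az": 0.0,"hand": 1.0},
  ],
)

```text
time: 36.67
position: [0.4309, 0.3488, 0.1199]
orientation: [-0.018, 1.0, -0.0, -0.001]
contact_force: [-1.2, -0.4, -2.6]
grip_width: 0.03
gripper_force: 30.0
```

>>> jog_arm(
  motion=[
    {"x": 0.0,"y": 0.0,"z": 0.0,"ax": 0.0,"ay": 0.0,"az": 0.0,"hand": 0.4},
    {"x": 0.0,"y": 0.0,"z": 0.0,"ax": 0.0,"ay": 0.0,"az": 0.0,"hand": 0.4},
    {"x": 0.0,"y": 0.0,"z": 0.0,"ax": 0.0,"ay": 0.0,"az": 0.0,"hand": 0.4},
    {"x": 0.0,"y": 0.0,"z": 0.05,"ax": 0.0,"ay": 0.0,"az": 0.0,"hand": 0.4},
    {"x": 0.0,"y": 0.0,"z": 0.08,"ax": 0.0,"ay": 0.0,"az": 0.0,"hand": 1.0},
    {"x": 0.048,"y": -0.021,"z": 0.08,"ax": 0.0,"ay": 0.0,"az": 0.0,"hand": 1.0},
    {"x": 0.048,"y": -0.021,"z": 0.08,"ax": 0.0,"ay": 0.0,"az": 0.0,"hand": 1.0},
    {"x": 0.048,"y": -0.021,"z": 0.08,"ax": 0.0,"ay": 0.0,"az": 0.0,"hand": 1.0},
    {"x": 0.048,"y": -0.021,"z": 0.08,"ax": 0.0,"ay": 0.0,"az": 0.0,"hand": 1.0},
  ],
)

```text
time: 37.8
position: [0.4788, 0.3281, 0.2009]
orientation: [-0.018, 1.0, -0.0, -0.0]
contact_force: [-0.2, -0.1, 0.1]
grip_width: 0.0097
gripper_force: 0.0
```

>>> jog_arm(
  motion=[
    {"x": 0.0,"y": 0.0,"z": -0.04,"ax": 0.0,"ay": 0.0,"az": 0.0,"hand": 1.0},
    {"x": 0.0,"y": 0.0,"z": -0.065,"ax": 0.0,"ay": 0.0,"az": 0.0,"hand": 1.0},
    {"x": 0.0,"y": 0.0,"z": -0.075,"ax": 0.0,"ay": 0.0,"az": 0.0,"hand": 1.0},
    {"x": 0.0,"y": 0.0,"z": -0.082,"ax": 0.0,"ay": 0.0,"az": 0.0,"hand": 1.0},
    {"x": 0.0,"y": 0.0,"z": -0.088,"ax": 0.0,"ay": 0.0,"az": 0.0,"hand": 1.0},
    {"x": 0.0,"y": 0.0,"z": -0.094,"ax": 0.0,"ay": 0.0,"az": 0.0,"hand": 1.0},
    {"x": 0.0,"y": 0.0,"z": -0.098,"ax": 0.0,"ay": 0.0,"az": 0.0,"hand": 1.0},
    {"x": 0.0,"y": 0.0,"z": -0.101,"ax": 0.0,"ay": 0.0,"az": 0.0,"hand": 1.0},
    {"x": 0.0,"y": 0.0,"z": -0.101,"ax": 0.0,"ay": 0.0,"az": 0.0,"hand": 1.0},
  ],
)

```text
time: 38.92
position: [0.4798, 0.3278, 0.1003]
orientation: [-0.018, 1.0, 0.0, 0.0]
contact_force: [-1.5, 0.9, 2.8]
grip_width: 0.0004
gripper_force: 1.3
```

>>> jog_arm(
  motion=[
    {"x": 0.0,"y": 0.0,"z": -0.002,"ax": 0.0,"ay": 0.0,"az": 0.0,"hand": 1.0},
    {"x": 0.0,"y": 0.0,"z": -0.003,"ax": 0.0,"ay": 0.0,"az": 0.0,"hand": 1.0},
    {"x": 0.0,"y": 0.0,"z": -0.003,"ax": 0.0,"ay": 0.0,"az": 0.0,"hand": 1.0},
  ],
)

```text
time: 39.3
position: [0.48, 0.3278, 0.1001]
orientation: [-0.018, 1.0, 0.0, 0.001]
contact_force: [-7.5, -3.7, 20.7]
grip_width: 0.0004
gripper_force: 10.6
```

>>> jog_arm(
  motion=[
    {"x": 0.0,"y": 0.0,"z": 0.05,"ax": 0.0,"ay": 0.0,"az": 0.0,"hand": 1.0},
    {"x": 0.0,"y": 0.0,"z": 0.11,"ax": 0.0,"ay": 0.0,"az": 0.0,"hand": 0.35},
    {"x": -0.04,"y": -0.03,"z": 0.123,"ax": 0.0,"ay": 0.0,"az": 0.0,"hand": 0.35},
    {"x": -0.083,"y": -0.063,"z": 0.123,"ax": 0.0,"ay": 0.0,"az": 0.0,"hand": 0.35},
    {"x": -0.083,"y": -0.063,"z": 0.123,"ax": 0.0,"ay": 0.0,"az": 0.0,"hand": 0.35},
    {"x": -0.083,"y": -0.063,"z": 0.123,"ax": 0.0,"ay": 0.0,"az": 0.0,"hand": 0.35},
    {"x": -0.083,"y": -0.063,"z": 0.123,"ax": 0.0,"ay": 0.0,"az": 0.0,"hand": 0.35},
  ],
)

```text
time: 40.17
position: [0.3978, 0.2653, 0.2201]
orientation: [-0.018, 1.0, 0.0, 0.0]
contact_force: [-0.3, -0.4, -0.3]
grip_width: 0.0555
gripper_force: 0.0
```

```bash
python3 - <<'E'
from h import *
snap('side','s8');snap('top','t8')
def c(f,x,y,w,h): return cv2.resize(cv2.imread(f'pics/{f}.png')[y:y+h,x:x+w],(400,400),interpolation=cv2.INTER_CUBIC)
cv2.imwrite('pics/m8.png',np.hstack([c('s8',130,60,150,150),c('t8',60,150,150,150)]))
E
```

```text
(no output)
```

View pics/m8.png

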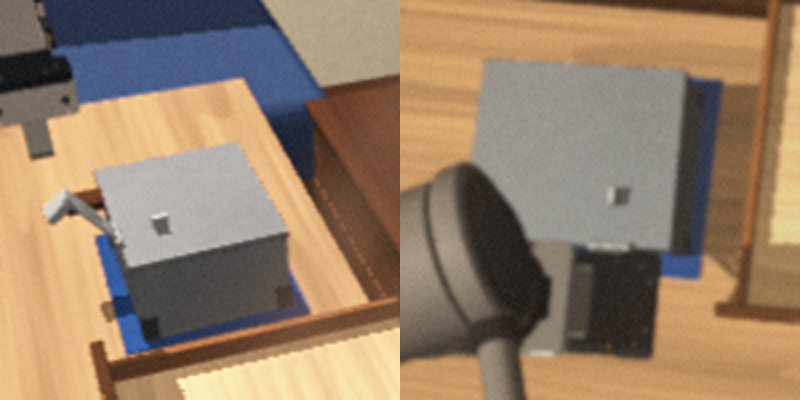

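Lid is shut and the hasp is still off (side view, plate at about (62,205)). Next I pinch the plate.

>>> jog_arm(
  motion=[
    {"x": -0.001,"y": -0.001,"z": -0.04,"ax": 0.0,"ay": 0.0,"az": 0.0,"hand": 0.35},
    {"x": -0.001,"y": -0.001,"z": -0.075,"ax": 0.0,"ay": 0.0,"az": 0.0,"hand": 0.35},
    {"x": -0.001,"y": -0.001,"z": -0.095,"ax": 0.0,"ay": 0.0,"az": 0.0,"hand": 0.35},
    {"x": -0.001,"y": -0.001,"z": -0.095,"ax": 0.0,"ay": 0.0,"az": 0.0,"hand": 0.35},
    {"x": -0.001,"y": -0.001,"z": -0.095,"ax": 0.0,"ay": 0.0,"az": 0.0,"hand": 1.0},
    {"x": -0.001,"y": -0.001,"z": -0.095,"ax": 0.0,"ay": 0.0,"az": 0.0,"hand": 1.0},
    {"x": -0.001,"y": -0.001,"z": -0.095,"ax": 0.0,"ay": 0.0,"az": 0.0,"hand": 1.0},
    {"x": -0.001,"y": -0.001,"z": -0.095,"ax": 0.0,"ay": 0.0,"az": 0.0,"hand": 1.0},
    {"x": -0.001,"y": -0.001,"z": -0.095,"ax": 0.0,"ay": 0.0,"az": 0.0,"hand": 1.0},
    {"x": -0.001,"y": -0.001,"z": -0.095,"ax": 0.0,"ay": 0.0,"az": 0.0,"hand": 1.0},
  ],
)

```text
time: 41.52
position: [0.3959, 0.2636, 0.1254]
orientation: [-0.018, 1.0, 0.0, 0.0]
contact_force: [-0.8, -2.0, 5.9]
grip_width: 0.0258
gripper_force: 30.0
```

>>> jog_arm(
  motion=[
    {"x": 0.0093,"y": 0.0,"z": 0.0103,"ax": 0.0,"ay": 0.0,"az": 0.0,"hand": 1.0},
    {"x": 0.0204,"y": 0.001,"z": 0.0185,"ax": 0.0,"ay": 0.0,"az": 0.0,"hand": 1.0},
    {"x": 0.0329,"y": 0.001,"z": 0.0243,"ax": 0.0,"ay": 0.0,"az": 0.0,"hand": 1.0},
    {"x": 0.0463,"y": 0.002,"z": 0.0276,"ax": 0.0,"ay": 0.0,"az": 0.0,"hand": 1.0},
    {"x": 0.0601,"y": 0.002,"z": 0.0281,"ax": 0.0,"ay": 0.0,"az": 0.0,"hand": 1.0},
    {"x": 0.0738,"y": 0.003,"z": 0.0259,"ax": 0.0,"ay": 0.0,"az": 0.0,"hand": 1.0},
    {"x": 0.0867,"y": 0.003,"z": 0.021,"ax": 0.0,"ay": 0.0,"az": 0.0,"hand": 1.0},
    {"x": 0.0984,"y": 0.004,"z": 0.0136,"ax": 0.0,"ay": 0.0,"az": 0.0,"hand": 1.0},
    {"x": 0.1084,"y": 0.004,"z": 0.0041,"ax": 0.0,"ay": 0.0,"az": 0.0,"hand": 1.0},
    {"x": 0.1163,"y": 0.004,"z": -0.0073,"ax": 0.0,"ay": 0.0,"az": 0.0,"hand": 1.0},
    {"x": 0.1194,"y": 0.004,"z": -0.0135,"ax": 0.0,"ay": 0.0,"az": 0.0,"hand": 1.0},
    {"x": 0.1212,"y": 0.004,"z": -0.018,"ax": 0.0,"ay": 0.0,"az": 0.0,"hand": 1.0},
    {"x": 0.1212,"y": 0.004,"z": -0.018,"ax": 0.0,"ay": 0.0,"az": 0.0,"hand": 1.0},
  ],
)

```text
time: 43.15
position: [0.5183, 0.2678, 0.1077]
orientation: [-0.018, 1.0, 0.0, 0.002]
contact_force: [1.2, -4.0, 1.7]
grip_width: 0.0257
gripper_force: 30.0
```

Release, rise clear, and look.

>>> jog_arm(
  motion=[
    {"x": 0.0,"y": 0.0,"z": 0.0,"ax": 0.0,"ay": 0.0,"az": 0.0,"hand": 0.3},
    {"x": 0.0,"y": 0.0,"z": 0.0,"ax": 0.0,"ay": 0.0,"az": 0.0,"hand": 0.3},
    {"x": 0.0,"y": 0.0,"z": 0.0,"ax": 0.0,"ay": 0.0,"az": 0.0,"hand": 0.3},
    {"x": 0.0,"y": 0.0,"z": 0.0,"ax": 0.0,"ay": 0.0,"az": 0.0,"hand": 0.3},
    {"x": 0.0,"y": 0.0,"z": 0.05,"ax": 0.0,"ay": 0.0,"az": 0.0,"hand": 0.3},
    {"x": 0.0,"y": 0.0,"z": 0.11,"ax": 0.0,"ay": 0.0,"az": 0.0,"hand": 0.3},
    {"x": -0.06,"y": 0.0,"z": 0.15,"ax": 0.0,"ay": 0.0,"az": 0.0,"hand": 0.3},
    {"x": -0.12,"y": 0.03,"z": 0.15,"ax": 0.0,"ay": 0.0,"az": 0.0,"hand": 0.3},
    {"x": -0.17,"y": 0.05,"z": 0.15,"ax": 0.0,"ay": 0.0,"az": 0.0,"hand": 0.3},
    {"x": -0.17,"y": 0.05,"z": 0.15,"ax": 0.0,"ay": 0.0,"az": 0.0,"hand": 0.3},
    {"x": -0.17,"y": 0.05,"z": 0.15,"ax": 0.0,"ay": 0.0,"az": 0.0,"hand": 0.3},
    {"x": -0.17,"y": 0.05,"z": 0.15,"ax": 0.0,"ay": 0.0,"az": 0.0,"hand": 0.3},
  ],
)

```text
time: 44.65
position: [0.348, 0.3174, 0.2569]
orientation: [-0.017, 1.0, -0.0, 0.0]
contact_force: [0.5, -0.4, -0.4]
grip_width: 0.0642
gripper_force: 0.0
```

```bash
python3 - <<'E'
from h import *
snap('side','s9');snap('top','t9')
def c(f,x,y,w,h): return cv2.resize(cv2.imread(f'pics/{f}.png')[y:y+h,x:x+w],(400,400),interpolation=cv2.INTER_CUBIC)
cv2.imwrite('pics/m9.png',np.hstack([c('s9',130,60,200,310)[:, :],c('t9',60,150,150,150)]))
E
```

```text
(no output)
```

View pics/m9.png

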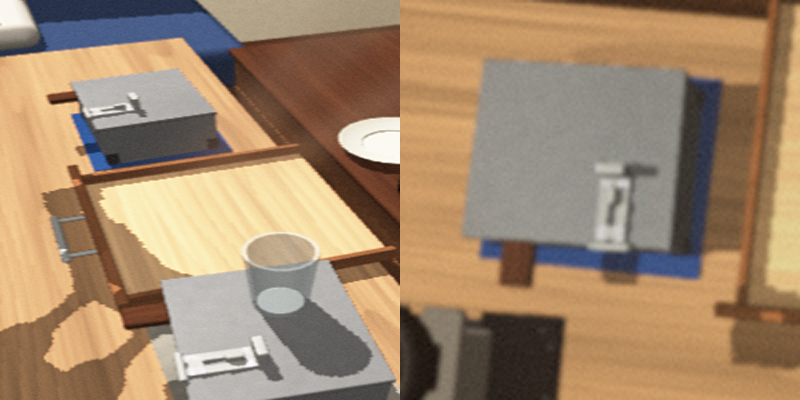

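```bash
python3 -c "
from rig import ticket; print(ticket.finish_job())"
```

```text
the job is handed in; nothing more can be done
None
```

The job is handed in (no verdict came back): the power bank, lip balm and padlock (no comb was there) are in the box without the tumbler, its lid is shut with the hasp flat over the catch, and the last pictures show the drawer empty and the tumbler and saucer in place (the radio was out of that crop).

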